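# Move burnt-in modules to the test rack in reverse order

## Robot

A 6-joint arm with a two-finger parallel gripper is mounted at the origin on a cart in front of the work surface, level with it; the furniture and walls round the work are solid. World frame = base frame: x ahead of the robot, y to its left, z up, the work surface at z = 0. Lengths are in m, angles in rad, forces in N, time in s.
With the tool pointing down it reaches from about 0.425 to 0.95 m from the base axis. Payload 3.5 kg.
Tool frame: the origin (TCP) lies at the very end of the fingers, on their centre line; the grasp point (between the pads) lies behind it (ctrl.grasp_offset is the z of the grasp point in the tool frame, in m); z points along the fingers, x is the direction in which the jaws open and shut, and the axes are right-handed (so a half turn about z gives the same grasp; the last joint's range is limited). The gripper opens to 85 mm and grips with 20 to 120 N. Pads are 22 mm wide; open, the fingers measure 114 mm over their backs; the gripper's body (76 mm by 85 mm) begins 54 mm behind the grasp point. The pads swing forward as they close: fully open they stand 13 mm farther back than shut.
Start: joints at [1.137, 0.286, 1.577, -0, 1.279, -0.15], TCP at [0.189, 0.648, 0.231] pointing down, gripper open.
Joint ranges: [-2.77, 2.77], [-0.9, 2.22], [0.21, 2.48], [-1.53, 4.67], [0.24, 2.81], [-2.84, 2.84]. Speed limits (rad/s): [2.79, 2.79, 3.14, 3.14, 3.14, 3.14].

## Interface

Orientations are given as a unit quaternion [x, y, z, w].
In Python, from plant import ctrl gives the robot as it stands.
- The arm moves only by the shell command python3 -m jog 'ROWS' [FORCE]. ROWS is JSON, a list of rows, each an object with "grip": the closure, from 0 (fully open) to 1 (shut); "xyz": the shift along the tool's x, y, z in m, a list of three; "dr": the turn, a rotation vector about the tool's x, y, z in rad, a list of three. A call has 1 to 12 rows; each row is the pose to reach, as a shift and turn from the pose commanded when the call began, along the tool's axes at that moment; what a row does not reach only later rows make up. A row lasts 1/12 s, in which the tool goes at most 41.7 mm and 7.16 degrees, less where a joint would pass 70% of its speed; a pose out of reach is approached as far as the arm can. A call with a gripper value outside its range is refused whole. The fingers move at their own pace and stop on an object; FORCE is the grip in N (left out, the last holds). Time passes only in rows, so rows that repeat a pose let the fingers close. It gives the time, the measured TCP pose, the force and the opening at its end, in the units of the state.
- ctrl.get_state(): the state, without advancing time (a new reading comes with each control period).
- ctrl.read_camera(name): name is "scene" or "top" or "wrist"; returns the picture (480x640x3 uint8, red, green, blue); there is no depth.
- ctrl.get_calibration(name): a dict with "mtx" (3x3 intrinsics, pixels), "R" (3x3) and "t" (3): a world point X has camera coordinates R X + t; the wrist camera has in their place "hand_eye" (4x4, takes a point from camera to tool coordinates, whose origin is the TCP and whose axes are the tool frame's). Camera axes: x right, y down, z forward; pixel columns grow to the right and rows downward; lengths in m; the calibration is good to about 2 mm. A picture is of the moment at which its call begins: read the wrist's pose just before it. get_calibration takes no time and is no camera call.
- ctrl.sign_off(): hands the job in, once; it reports no verdict.
The state is a dict: "time": time; "qpos": joint angles; "dq": joint speeds; "joint_efforts": joint torques, N m; "eef_pos": TCP position; "tcp_rot": TCP orientation; "contact_force": force on the tool from outside, world axes, zero at the start; "wrist_torque": the same for the moment, N m; "opening": opening from 0.0 (shut) to 1.0 (fully open).
Only numpy, scipy, OpenCV 4.12 (cv2) and the standard library are available. Lean on these libraries where they do the work, as an engineer would, in place of code of your own. Each camera call takes 0.05 s, during which the arm holds its last target.

## Task

Burn-in is finished: move all four power modules from the burn-in rack into the bays of the blue test rack, one per bay, in reverse order, so that the module now at the left end of the burn-in rack ends at the right end of the test rack (left and right as the robot sees them), and so on along the row. Keep the modules upright throughout and leave each standing on the floor of its bay.

Things in the scene. Friction and masses are not known exactly. Their poses are not given: they have to be found in the camera images.
- burn_in_rack: Burn-in rack the modules start on: fixed aluminium tray, 92 x 270 x 10 mm, with black end cheeks 30 mm high. Origin on the bench at the middle of the row of four docks; own +y runs along the row towards its left end (seen from the robot), own -x towards the robot side, z up. The four docks sit on it at own x = 0, y = +93, +31, -31, -93 mm.
- test_rack: Test rack the modules go to: fixed blue frame with a grey floor, 76 x 254 x 28 mm, four empty open-topped bays in a row. Origin on the bench at the rack's centre; own +y runs along the row towards its left end (seen from the robot), z up. Bay centres at own x = 0, y = +93, +31, -31, -93 mm; bay floor 10 mm above the origin; each bay is 64 mm (x) by 56 mm (y) inside; front and back walls rise to 18 mm, dividers (6 mm thick) to 28 mm above the bench.
- module_red: Loose power module with a red cap: an upright block 44 mm (own x) x 34 mm (own y) x 70 mm high, black below and red on the top 22 mm, 0.15 kg nominal. Origin at the centre of its underside, z up. It starts standing on the red-tabbed dock.
- module_yellow: Loose power module with a yellow cap: an upright block 44 mm (own x) x 34 mm (own y) x 70 mm high, black below and yellow on the top 22 mm, 0.15 kg nominal. Origin at the centre of its underside, z up. It starts standing on the yellow-tabbed dock.
- module_blue: Loose power module with a blue cap: an upright block 44 mm (own x) x 34 mm (own y) x 70 mm high, black below and blue on the top 22 mm, 0.15 kg nominal. Origin at the centre of its underside, z up. It starts standing on the blue-tabbed dock.
- module_white: Loose power module with a white cap: an upright block 44 mm (own x) x 34 mm (own y) x 70 mm high, black below and white on the top 22 mm, 0.15 kg nominal. Origin at the centre of its underside, z up. It starts standing on the white-tabbed dock.
- dock_red: Fixed shallow black dock, 66 x 60 mm, with a red tab on its robot side: one of the four places of the burn-in rack, where the red module stands at the start. Origin under its centre, 10 mm above the bench; its floor is 4 mm above that, its rim 10 mm above it. Its place in the row tells where the red module stood.
- dock_yellow: Fixed shallow black dock, 66 x 60 mm, with a yellow tab on its robot side: one of the four places of the burn-in rack, where the yellow module stands at the start. Origin under its centre, 10 mm above the bench; its floor is 4 mm above that, its rim 10 mm above it. Its place in the row tells where the yellow module stood.
- dock_blue: Fixed shallow black dock, 66 x 60 mm, with a blue tab on its robot side: one of the four places of the burn-in rack, where the blue module stands at the start. Origin under its centre, 10 mm above the bench; its floor is 4 mm above that, its rim 10 mm above it. Its place in the row tells where the blue module stood.
- dock_white: Fixed shallow black dock, 66 x 60 mm, with a white tab on its robot side: one of the four places of the burn-in rack, where the white module stands at the start. Origin under its centre, 10 mm above the bench; its floor is 4 mm above that, its rim 10 mm above it. Its place in the row tells where the white module stood.
There are look-alikes about, which are no part of the job. What is shaped like the module_red but turquoise is not meant. Leave any orange look-alike of the module_white alone.

How it is judged:
At the end, for the whole second after the job is handed in: Each module stands upright (0.12 rad) and at rest on the floor (4 mm) of a test rack bay, within 15 mm of its centre along and across the row; a dock at own y = +93/+31/-31/-93 mm on the burn-in rack means the bay at y = -93/-31/+31/+93 mm on the test rack for its module (((y of dock_red in the frame of burn_in_rack between 0.073 and 0.113 m and y of module_red in the frame of test_rack between -0.108 and -0.078 m) or (y of dock_red in the frame of burn_in_rack between 0.011 and 0.051 m and y of module_red in the frame of test_rack between -0.046 and -0.016 m) or (y of dock_red in the frame of burn_in_rack between -0.051 and -0.011 m and y of module_red in the frame of test_rack between 0.016 and 0.046 m) or (y of dock_red in the frame of burn_in_rack between -0.113 and -0.073 m and y of module_red in the frame of test_rack between 0.078 and 0.108 m)) and x of module_red in the frame of test_rack between -0.015 and 0.015 m and z of module_red in the frame of test_rack between 0.006 and 0.014 m and angle between each of module_red, module_yellow, module_blue, module_white's own z axis and vertical below 0.12 rad and linear speed of each of module_red, module_yellow, module_blue, module_white below 0.02 m/s and ((y of dock_yellow in the frame of burn_in_rack between 0.073 and 0.113 m and y of module_yellow in the frame of test_rack between -0.108 and -0.078 m) or (y of dock_yellow in the frame of burn_in_rack between 0.011 and 0.051 m and y of module_yellow in the frame of test_rack between -0.046 and -0.016 m) or (y of dock_yellow in the frame of burn_in_rack between -0.051 and -0.011 m and y of module_yellow in the frame of test_rack between 0.016 and 0.046 m) or (y of dock_yellow in the frame of burn_in_rack between -0.113 and -0.073 m and y of module_yellow in the frame of test_rack between 0.078 and 0.108 m)) and x of module_yellow in the frame of test_rack between -0.015 and 0.015 m and z of module_yellow in the frame of test_rack between 0.006 and 0.014 m and ((y of dock_blue in the frame of burn_in_rack between 0.073 and 0.113 m and y of module_blue in the frame of test_rack between -0.108 and -0.078 m) or (y of dock_blue in the frame of burn_in_rack between 0.011 and 0.051 m and y of module_blue in the frame of test_rack between -0.046 and -0.016 m) or (y of dock_blue in the frame of burn_in_rack between -0.051 and -0.011 m and y of module_blue in the frame of test_rack between 0.016 and 0.046 m) or (y of dock_blue in the frame of burn_in_rack between -0.113 and -0.073 m and y of module_blue in the frame of test_rack between 0.078 and 0.108 m)) and x of module_blue in the frame of test_rack between -0.015 and 0.015 m and z of module_blue in the frame of test_rack between 0.006 and 0.014 m and ((y of dock_white in the frame of burn_in_rack between 0.073 and 0.113 m and y of module_white in the frame of test_rack between -0.108 and -0.078 m) or (y of dock_white in the frame of burn_in_rack between 0.011 and 0.051 m and y of module_white in the frame of test_rack between -0.046 and -0.016 m) or (y of dock_white in the frame of burn_in_rack between -0.051 and -0.011 m and y of module_white in the frame of test_rack between 0.016 and 0.046 m) or (y of dock_white in the frame of burn_in_rack between -0.113 and -0.073 m and y of module_white in the frame of test_rack between 0.078 and 0.108 m)) and x of module_white in the frame of test_rack between -0.015 and 0.015 m and z of module_white in the frame of test_rack between 0.006 and 0.014 m); the robot touches nothing.
It fails at once if a module is tipped over (more than 0.7 rad from upright) (angle between any of module_red, module_yellow, module_blue, module_white's own z axis and vertical above 0.7 rad).
It also fails if it takes over 112 s, if anything falls off the work surface, if the arm or the gripper's body presses on something with over 40 N, if the wrist force passes 120 N, or if a joint passes its speed limit or range.

## Working session

There is one attempt and no reset: what is moved stays moved. The work goes in short steps, Python scripts to look and compute and a shell command to move; the robot and the scene stay as the last step left them, time stands still between calls to the robot, and variables do not carry over. Pictures are saved under pics/ and viewed, and the job is handed in when it is done.

```bash
ls; mkdir -p pics; python3 - <<'E'
from plant import ctrl
import cv2
s=ctrl.get_state(); print(s['time'],s['eef_pos'],s['tcp_rot'],s['opening'],ctrl.grasp_offset)
for n in ['scene','top']:
    im=ctrl.read_camera(n); cv2.imwrite(f'pics/{n}0.png',im[:,:,::-1])
    c=ctrl.get_calibration(n); print(n,c)
print(ctrl.get_calibration('wrist'))
E
```

```text
pics
0.0 [0.18869423 0.6474008  0.22990854] [ 8.00002906e-01  5.99994914e-01 -1.06735972e-03  5.60194157e-04] 1.0004075503041094 -0.0187
scene {'mtx': array([[458.26625125,   0.        , 322.43985945],
       [  0.        , 458.26625125, 237.33869182],
       [  0.        ,   0.        ,   1.        ]]), 'R': array([[ 0.58180842, -0.81321351,  0.01351879],
       [-0.51407937, -0.38057346, -0.76869126],
       [ 0.63025501,  0.44028131, -0.63947712]]), 't': array([-0.34005371,  0.33254481,  0.78284398])}
top {'mtx': array([[455.28452129,   0.        , 315.56291286],
       [  0.        , 455.28452129, 240.80630333],
       [  0.        ,   0.        ,   1.        ]]), 'R': array([[-0.01203365, -0.99956131,  0.02706251],
       [-0.98265163,  0.00681222, -0.18533582],
       [ 0.18507016, -0.02882328, -0.98230253]]), 't': array([-0.0292382 ,  0.5576224 ,  0.92883297])}
{'mtx': array([[411.20934614,   0.        , 319.69059375],
       [  0.        , 411.20934614, 236.73838335],
       [  0.        ,   0.        ,   1.        ]]), 'hand_eye': array([[ 9.99999563e-01,  7.49029481e-04, -5.59212655e-04,
         9.68135153e-04],
       [-5.60196841e-04,  9.59136691e-01,  2.82942562e-01,
        -7.16741353e-02],
       [ 7.48293696e-04, -2.82942125e-01,  9.59136692e-01,
        -1.43054013e-01],
       [ 0.00000000e+00,  0.00000000e+00,  0.00000000e+00,
         1.00000000e+00]])}
```

View pics/scene0.png

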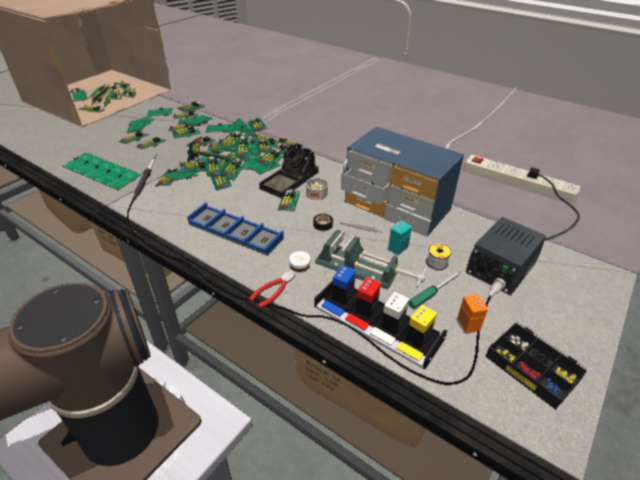

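View pics/top0.png

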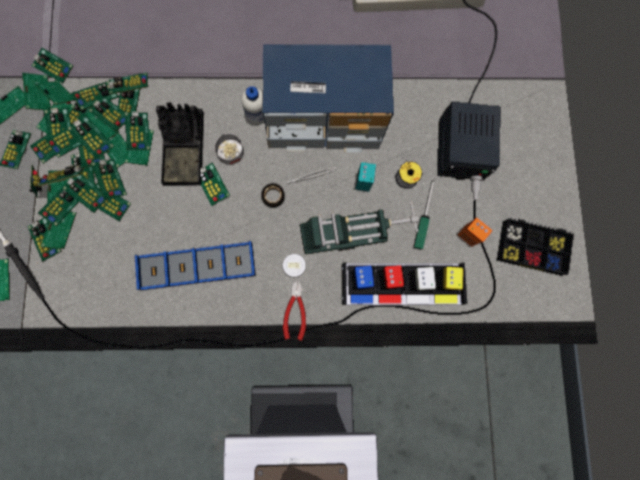

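```bash
python3 - <<'E'
import cv2,numpy as np
a=cv2.imread('pics/top0.png')
cv2.imwrite('pics/top_burn.png',cv2.resize(a[195:315,290:500],None,fx=3.8,fy=3.8,interpolation=cv2.INTER_CUBIC))
cv2.imwrite('pics/top_test.png',cv2.resize(a[225:305,120:270],None,fx=5,fy=5,interpolation=cv2.INTER_CUBIC))
b=cv2.imread('pics/scene0.png')
cv2.imwrite('pics/scene_burn.png',cv2.resize(b[210:370,290:490],None,fx=3.7,fy=3.7,interpolation=cv2.INTER_CUBIC))
E
```

```text
(no output)
```

View pics/top_burn.png

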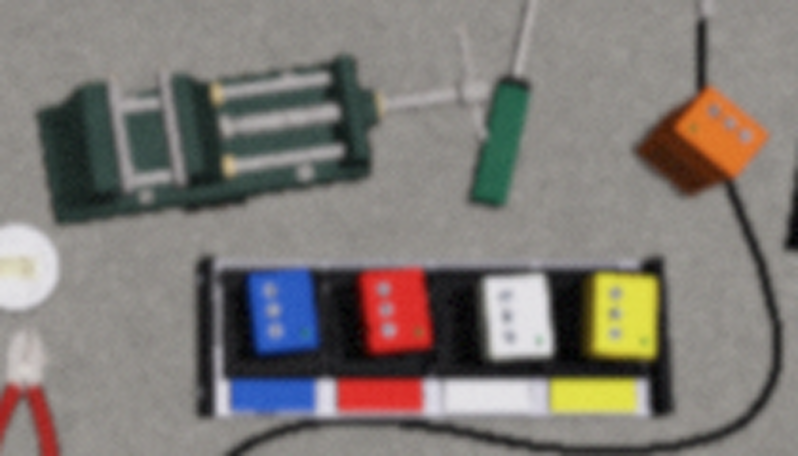

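View pics/top_test.png

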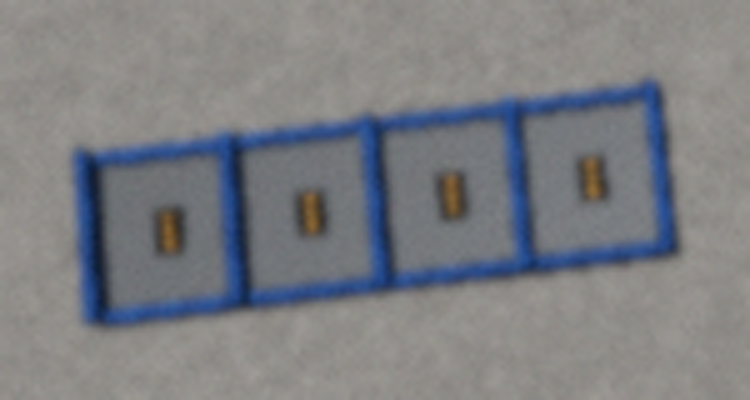

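View pics/scene_burn.png

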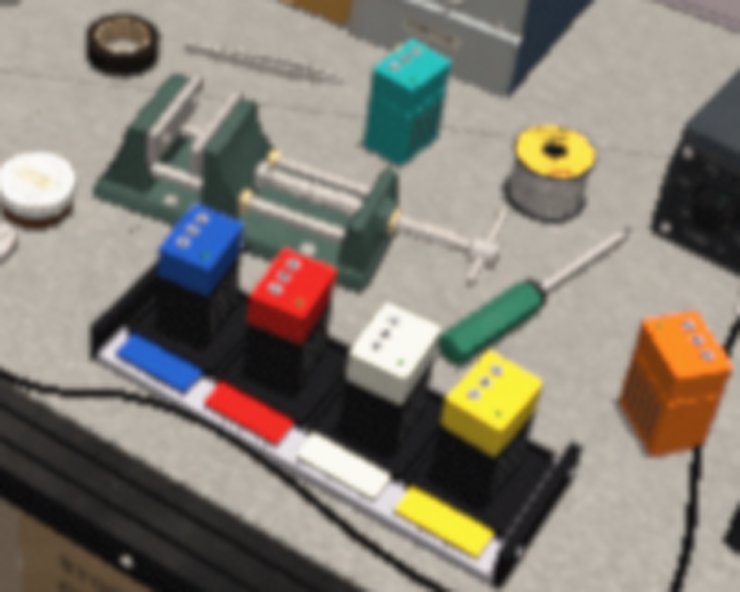

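```bash
cat > h.py <<'E'
import cv2,numpy as np
from scipy.spatial.transform import Rotation as Ro
from plant import ctrl
def rays(name,uv,pose=None):
    c=ctrl.get_calibration(name); uv=np.atleast_2d(np.asarray(uv,float))
    d=np.c_[uv,np.ones(len(uv))]@np.linalg.inv(c['mtx']).T
    if name=='wrist':
        p,q=pose; H=np.array(c['hand_eye']); Rt=Ro.from_quat(q).as_matrix()
        R=Rt@H[:3,:3]; C=Rt@H[:3,3]+p
        return C,d@R.T
    R=c['R'];return -R.T@c['t'],d@R
def onplane(name,uv,z,pose=None):
    C,d=rays(name,uv,pose); return C+d*((z-C[2])/d[:,2])[:,None]
E
python3 - <<'E'
from h import *
a=cv2.imread('pics/top0.png'); hsv=cv2.cvtColor(a,cv2.COLOR_BGR2HSV)
print('camC',rays('top',[0,0])[0],rays('scene',[0,0])[0])
H,S,V=[hsv[...,i].astype(int) for i in range(3)]
m={'blue':(abs(H-110)<12)&(S>150),'red':((H<6)|(H>174))&(S>150),'yellow':(abs(H-28)<6)&(S>150),'white':(S<40)&(V>190),'orange':(abs(H-14)<9)&(S>100)}
def blobs(mm,roi,amin):
    x0,y0,x1,y1=roi; z=np.zeros_like(mm); z[y0:y1,x0:x1]=mm[y0:y1,x0:x1]
    n,l,st,c=cv2.connectedComponentsWithStats(z.astype(np.uint8))
    return [(i,l) for i in range(1,n) if st[i,4]>=amin]
for k in ['blue','red','white','yellow']:
    for i,l in blobs(m[k],(342,255,470,310),25):
        ys,xs=np.where(l==i); r=cv2.minAreaRect(np.c_[xs,ys].astype(np.float32))
        z=.084 if ys.mean()<291 else .012
        print(k,len(xs),np.round(xs.mean(),1),np.round(ys.mean(),1),'Vmed',np.median(V[ys,xs]),'rect',np.round(r[0],1),np.round(r[1],1),round(r[2],1),'world',onplane('top',[r[0]],z)[0].round(4))
P=[]
for i,l in blobs(m['orange'],(130,235,260,300),4):
    ys,xs=np.where(l==i); w=onplane('top',[[xs.mean(),ys.mean()]],.0105)[0]; P.append(w); print('contact',len(xs),xs.mean(),ys.mean(),w.round(4))
P=np.array(P)
# blue frame
mm=(abs(H-110)<12)&(S>110)
for i,l in blobs(mm,(125,232,265,300),60):
    ys,xs=np.where(l==i); r=cv2.minAreaRect(np.c_[xs,ys].astype(np.float32)); bp=onplane('top',cv2.boxPoints(r),.022); print('frame',len(xs),bp.round(4).tolist(),bp.mean(0))
E
```

```text
camC [ 0.37569746 -0.00625201  1.01653364] [-0.1245908  -0.49465012  0.76083222]
blue 359 363.9 277.2 Vmed 179.0 rect [363.5 277.1] [22.  19.1] 83.7 world [ 0.4746 -0.1315  0.084 ]
blue 173 361.1 297.7 Vmed 190.0 rect [361. 298.] [ 8. 20.] 90.0 world [ 0.4362 -0.1342  0.012 ]
red 392 393.4 277.0 Vmed 200.0 rect [393.2 276.8] [22.9 20.7] 82.9 world [ 0.4747 -0.1929  0.084 ]
red 193 389.3 298.0 Vmed 215.0 rect [389.5 298. ] [ 8. 21.] 90.0 world [ 0.4356 -0.1972  0.012 ]
white 283 426.1 277.7 Vmed 221.0 rect [426.  277.8] [19.6 15. ] 84.8 world [ 0.472 -0.261  0.084]
white 33 375.4 299.6 Vmed 218.0 rect [375.  299.5] [7. 4.] 90.0 world [ 0.4326 -0.165   0.012 ]
white 253 417.5 299.5 Vmed 220.0 rect [417.5 299.5] [ 7. 31.] 90.0 world [ 0.4316 -0.2591  0.012 ]
yellow 393 453.0 278.4 Vmed 205.0 rect [452.5 278.5] [23. 21.] 90.0 world [ 0.47   -0.3162  0.084 ]
yellow 161 445.4 297.5 Vmed 224.0 rect [445.  297.5] [ 7. 20.] 90.0 world [ 0.4354 -0.3205  0.012 ]
contact 20 237.95 260.15 [0.5227 0.1372 0.0105]
contact 21 210.04761904761904 263.6666666666667 [0.5153 0.1986 0.0105]
contact 23 181.91304347826087 267.0869565217391 [0.5082 0.2601 0.0105]
contact 23 153.30434782608697 271.0 [0.5001 0.3222 0.0105]
frame 1131 [[0.5326, 0.3643, 0.022], [0.5636, 0.1079, 0.022], [0.4875, 0.0975, 0.022], [0.4579, 0.3506, 0.022]] [0.51037449 0.23005704 0.022     ]
```

```bash
cat >> h.py <<'E'
def go(x,y,z,yaw):
    s=ctrl.get_state(); R0=Ro.from_quat(s['tcp_rot']); p=np.array(s['eef_pos'])
    Rt=Ro.from_matrix([[np.cos(yaw),np.sin(yaw),0],[np.sin(yaw),-np.cos(yaw),0],[0,0,-1]])
    d=R0.inv().apply(np.array([x,y,z])-p); r=(R0.inv()*Rt).as_rotvec()
    print('to',(x,y,z,yaw),'xyz',d.round(4).tolist(),'dr',r.round(4).tolist())
E
python3 -c "
from h import *
go(.50,.23,.24,0.12)"
```

```text
to (0.5, 0.23, 0.24, 0.12) xyz [-0.3136, 0.4157, -0.0094] dr [0.001, 0.0021, 1.167]
```

```bash
R='{"grip":0.2,"xyz":[-0.314,0.416,-0.01],"dr":[0.001,0.002,1.167]}'; echo; python3 -m jog '[{"grip":0.2,"xyz":[-0.03,0.04,-0.01],"dr":[0,0,0.12]},{"grip":0.2,"xyz":[-0.314,0.416,-0.01],"dr":[0.001,0.002,1.167]},{"grip":0.2,"xyz":[-0.314,0.416,-0.01],"dr":[0.001,0.002,1.167]},{"grip":0.2,"xyz":[-0.314,0.416,-0.01],"dr":[0.001,0.002,1.167]},{"grip":0.2,"xyz":[-0.314,0.416,-0.01],"dr":[0.001,0.002,1.167]},{"grip":0.2,"xyz":[-0.314,0.416,-0.01],"dr":[0.001,0.002,1.167]},{"grip":0.2,"xyz":[-0.314,0.416,-0.01],"dr":[0.001,0.002,1.167]},{"grip":0.2,"xyz":[-0.314,0.416,-0.01],"dr":[0.001,0.002,1.167]},{"grip":0.2,"xyz":[-0.314,0.416,-0.01],"dr":[0.001,0.002,1.167]},{"grip":0.2,"xyz":[-0.314,0.416,-0.01],"dr":[0.001,0.002,1.167]},{"grip":0.2,"xyz":[-0.314,0.416,-0.01],"dr":[0.001,0.002,1.167]},{"grip":0.2,"xyz":[-0.314,0.416,-0.01],"dr":[0.001,0.002,1.167]}]' 40; python3 - <<'E'
from h import *
go(.50,.23,.24,0.12)
go(.46,-.17,.24,0.0)
E
```

```text
time: 1.1
eef_pos: [0.4878, 0.2458, 0.2409]
tcp_rot: [0.998, 0.06, 0.0, -0.001]
contact_force: [0.5, 0.9, 0.2]
opening: 0.804
to (0.5, 0.23, 0.24, 0.12) xyz [0.0103, 0.0172, 0.0009] dr [-0.0019, -0.0005, -0.0001]
to (0.46, -0.17, 0.24, 0.0) xyz [-0.0773, 0.4095, 0.0001] dr [-0.0019, -0.0004, 0.1199]
```

```bash
python3 -m jog '[{"grip":0.2,"xyz":[0,0,0],"dr":[0,0,0]},{"grip":0.2,"xyz":[0,0,0],"dr":[0,0,0]}]'; python3 - <<'E'
from h import *
import pickle
s=ctrl.get_state(); im=ctrl.read_camera('wrist'); print(s['eef_pos'],s['dq'].round(3) if hasattr(s['dq'],'round') else s['dq'])
cv2.imwrite('pics/w1.png',im[:,:,::-1]); pickle.dump((np.array(s['eef_pos']),np.array(s['tcp_rot'])),open('w1.pkl','wb'))
go(.46,-.17,.24,0.0)
E
```

```text
time: 1.27
eef_pos: [0.4881, 0.2458, 0.2407]
tcp_rot: [0.998, 0.058, -0.0, -0.001]
contact_force: [-0.5, 0.5, 0.8]
opening: 0.799
[0.48806577 0.24584056 0.24066528] [ 0.061 -0.01   0.012  0.012  0.006  0.006]
to (0.46, -0.17, 0.24, 0.0) xyz [-0.0761, 0.411, -0.0002] dr [-0.0021, 0.0005, 0.1179]
```

View pics/w1.png

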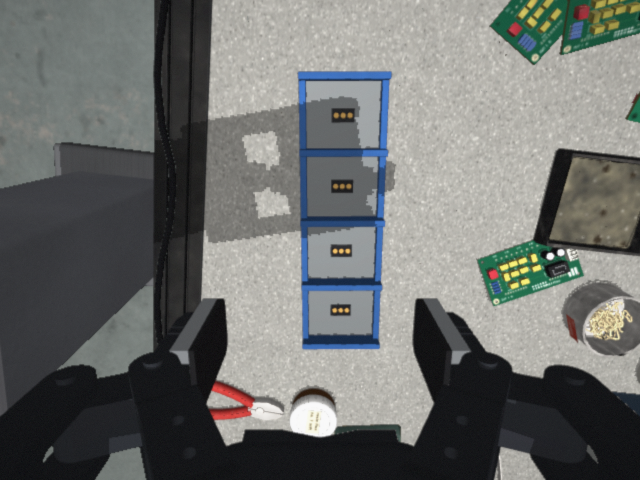

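```bash
python3 - <<'E'
from h import *
import pickle
pose=pickle.load(open('w1.pkl','rb')); a=cv2.imread('pics/w1.png')
g=cv2.cvtColor(a,cv2.COLOR_BGR2GRAY); W=[]
for u,v in [(342,115),(342,187),(341,251),(341,310)]:
    sub=g[v-14:v+14,u-18:u+18]; ys,xs=np.where(sub<45); n,l,st,c=cv2.connectedComponentsWithStats(((sub<50)).astype(np.uint8)); 
    i=1+np.argmax(st[1:,4]); x,y,w,h=st[i,:4]; uc=(u-18+x+(w-1)/2,v-14+y+(h-1)/2)
    p=onplane('wrist',[uc],.0105,pose)[0]; W.append(p); print(uc,w,h,p.round(4))
W=np.array(W); d=W[0]-W[3]; print('centre',W.mean(0).round(4),'len',np.hypot(d[0],d[1]),'yaw',np.arctan2(-d[0],d[1]))
E
```

```text
(np.float64(342.5), np.float64(118.5)) 22 6 [0.5002 0.3181 0.0105]
(np.float64(342.0), np.float64(186.0)) 21 13 [0.5076 0.2593 0.0105]
(np.float64(340.5), np.float64(247.0)) 18 3 [0.5138 0.2012 0.0105]
(np.float64(340.5), np.float64(306.5)) 18 4 [0.5219 0.1395 0.0105]
centre [0.5109 0.2295 0.0105] len 0.17992853492056154 yaw 0.12059420017877548
```

```bash
python3 -m jog '[{"grip":0.2,"xyz":[-0.076,0.411,0],"dr":[-0.002,0,0.118]},{"grip":0.2,"xyz":[-0.076,0.411,0],"dr":[-0.002,0,0.118]},{"grip":0.2,"xyz":[-0.076,0.411,0],"dr":[-0.002,0,0.118]},{"grip":0.2,"xyz":[-0.076,0.411,0],"dr":[-0.002,0,0.118]},{"grip":0.2,"xyz":[-0.076,0.411,0],"dr":[-0.002,0,0.118]},{"grip":0.2,"xyz":[-0.076,0.411,0],"dr":[-0.002,0,0.118]},{"grip":0.2,"xyz":[-0.076,0.411,0],"dr":[-0.002,0,0.118]},{"grip":0.2,"xyz":[-0.076,0.411,0],"dr":[-0.002,0,0.118]},{"grip":0.2,"xyz":[-0.076,0.411,0],"dr":[-0.002,0,0.118]},{"grip":0.2,"xyz":[-0.076,0.411,0],"dr":[-0.002,0,0.118]},{"grip":0.2,"xyz":[-0.076,0.411,0],"dr":[-0.002,0,0.118]},{"grip":0.2,"xyz":[-0.076,0.411,0],"dr":[-0.002,0,0.118]}]'; python3 -m jog '[{"grip":0.2,"xyz":[0,0,0],"dr":[0,0,0]},{"grip":0.2,"xyz":[0,0,0],"dr":[0,0,0]}]'; python3 - <<'E'
from h import *
import pickle
s=ctrl.get_state(); im=ctrl.read_camera('wrist'); print(s['eef_pos'])
cv2.imwrite('pics/w2.png',im[:,:,::-1]); pickle.dump((np.array(s['eef_pos']),np.array(s['tcp_rot'])),open('w2.pkl','wb'))
E
```

```text
time: 2.32
eef_pos: [0.4609, -0.1697, 0.2401]
tcp_rot: [1.0, 0.0, 0.0, -0.0]
contact_force: [0.8, -0.9, -0.2]
opening: 0.803
time: 2.48
eef_pos: [0.4612, -0.1673, 0.2402]
tcp_rot: [1.0, 0.002, 0.0, -0.0]
contact_force: [-0.4, 0.0, 0.1]
opening: 0.801
[ 0.4611994  -0.16734955  0.24015408]
```

View pics/w2.png

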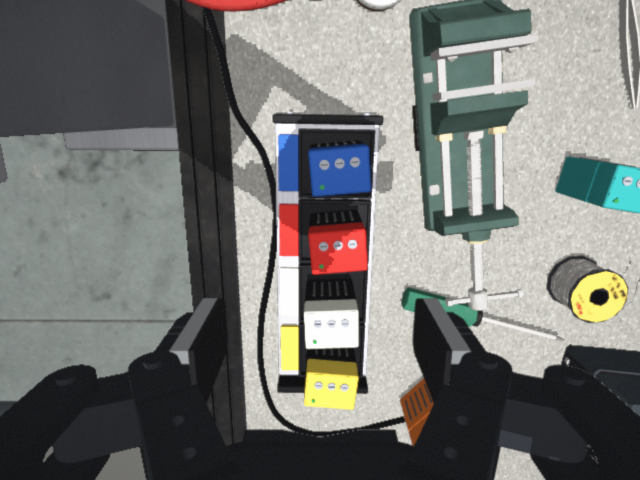

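```bash
python3 - <<'E'
from h import *
a=cv2.imread('pics/w2.png')
cv2.imwrite('pics/w2c.png',cv2.resize(a[110:415,260:400],None,fx=1.96,fy=1.96,interpolation=cv2.INTER_CUBIC))
E
```

```text
(no output)
```

View pics/w2c.png

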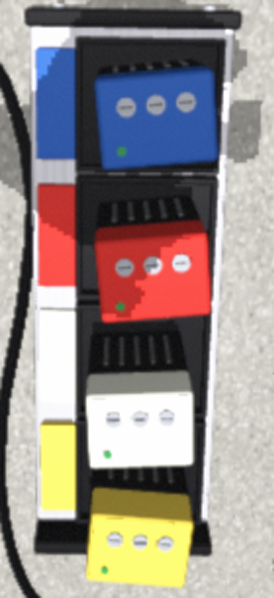

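```bash
cat >> h.py <<'E'
def capmask(a,k):
    hsv=cv2.cvtColor(a,cv2.COLOR_BGR2HSV); H,S,V=[hsv[...,i].astype(int) for i in range(3)]
    return {'blue':(abs(H-110)<12)&(S>140)&(V>60),'red':((H<7)|(H>173))&(S>140)&(V>80),'yellow':(abs(H-27)<7)&(S>130)&(V>80),'white':(S<50)&(V>150)}[k].astype(np.uint8)
def cap(a,k,roi,pose,z=.084):
    x0,y0,x1,y1=roi; m=np.zeros(a.shape[:2],np.uint8); m[y0:y1,x0:x1]=capmask(a,k)[y0:y1,x0:x1]
    m=cv2.morphologyEx(m,cv2.MORPH_CLOSE,np.ones((9,9),np.uint8)); m=cv2.morphologyEx(m,cv2.MORPH_OPEN,np.ones((7,7),np.uint8))
    cs,_=cv2.findContours(m,cv2.RETR_EXTERNAL,cv2.CHAIN_APPROX_NONE); c=cv2.convexHull(max(cs,key=cv2.contourArea))
    q=cv2.approxPolyN(c,4,ensure_convex=True).reshape(-1,2).astype(float)
    low=q[np.argsort(q[:,1])[2:]]; low=low[np.argsort(low[:,0])]; up=q[np.argsort(q[:,1])[:2]]; up=up[np.argsort(up[:,0])]
    A=onplane('wrist',low,z,pose); U=onplane('wrist',up,z,pose); e=A[1]-A[0]; L=np.hypot(e[0],e[1]); yaw=np.arctan2(e[1],e[0]); n=np.array([-e[1],e[0]])/L
    c=A[:,:2].mean(0)+.017*n
    print(k,'low',low.tolist(),'up',up.tolist(),'edge',round(L,4),'depth',np.linalg.norm(U.mean(0)-A.mean(0)).round(4),'yaw',yaw.round(3),'centre',c.round(4))
    return c,yaw
E
python3 - <<'E'
from h import *
import pickle
pose=pickle.load(open('w2.pkl','rb')); a=cv2.imread('pics/w2.png')
cap(a,'blue',(301,135,380,205),pose);cap(a,'red',(301,215,380,280),pose);cap(a,'white',(302,290,365,352),pose);cap(a,'yellow',(302,352,365,415),pose)
E
```

```text
blue low [[311.0, 197.0], [370.0, 192.0]] up [[307.0, 148.0], [370.0, 142.0]] edge 0.0436 depth 0.0357 yaw 0.091 centre [ 0.4755 -0.1335]
red low [[311.0, 275.0], [368.0, 270.0]] up [[307.0, 227.0], [365.0, 222.0]] edge 0.0445 depth 0.0388 yaw 0.099 centre [ 0.4758 -0.195 ]
white low [[305.0, 349.0], [366.0, 347.0]] up [[303.0, 311.0], [357.0, 309.0]] edge 0.0503 depth 0.0348 yaw 0.042 centre [ 0.4747 -0.2615]
yellow low [[302.0, 405.0], [353.0, 409.0]] up [[307.0, 358.0], [362.0, 363.0]] edge 0.0443 depth 0.0463 yaw -0.088 centre [ 0.471  -0.3193]
```

```bash
python3 - <<'E'
from h import *
import pickle
pose=pickle.load(open('w2.pkl','rb'))
for z in (0,.05): print(onplane('wrist',[[413,140],[432,215]],z,pose).round(3).tolist())
go(.4755,-.1335,.13,.09);go(.4755,-.1335,.042,.09)
E
```

```text
[[0.546, -0.116, 0.0], [0.569, -0.185, 0.0]]
[[0.535, -0.113, 0.05], [0.555, -0.174, 0.05]]
to (0.4755, -0.1335, 0.13, 0.09) xyz [0.0144, -0.0337, 0.1103] dr [-0.0005, -0.0007, -0.0849]
to (0.4755, -0.1335, 0.042, 0.09) xyz [0.0143, -0.0337, 0.1983] dr [-0.0005, -0.0007, -0.0849]
```

```bash
python3 -m jog '[{"grip":0.2,"xyz":[0.014,-0.034,0.03],"dr":[0,0,-0.085]},{"grip":0.2,"xyz":[0.014,-0.034,0.07],"dr":[0,0,-0.085]},{"grip":0.2,"xyz":[0.014,-0.034,0.1],"dr":[0,0,-0.085]},{"grip":0.2,"xyz":[0.014,-0.034,0.11],"dr":[0,0,-0.085]},{"grip":0.2,"xyz":[0.014,-0.034,0.11],"dr":[0,0,-0.085]},{"grip":0.2,"xyz":[0.014,-0.034,0.11],"dr":[0,0,-0.085]}]'; python3 - <<'E'
from h import *
s=ctrl.get_state(); im=ctrl.read_camera('wrist'); print(s['eef_pos'])
cv2.imwrite('pics/w3.png',im[:,:,::-1])
go(.4755,-.1335,.042,.09)
E
```

```text
time: 3.03
eef_pos: [0.4756, -0.1349, 0.1312]
tcp_rot: [0.999, 0.044, 0.001, 0.0]
contact_force: [0.8, -0.2, 1.1]
opening: 0.803
[ 0.47559254 -0.13489589  0.13121193]
to (0.4755, -0.1335, 0.042, 0.09) xyz [-0.0011, -0.0024, 0.0905] dr [0.002, -0.0038, -0.0022]
```

View pics/w3.png

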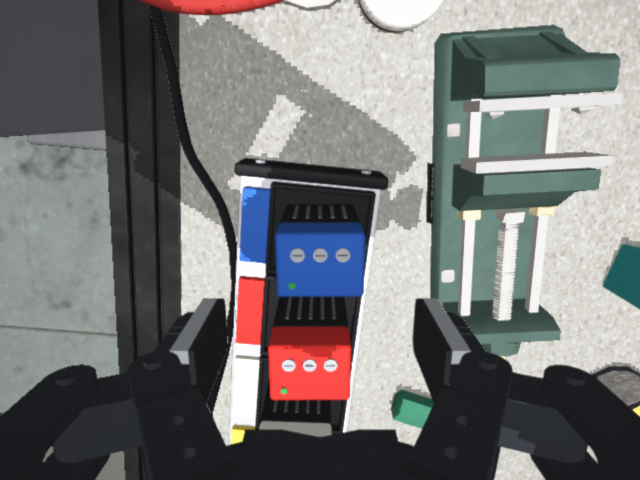

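```bash
python3 -m jog '[{"grip":0.2,"xyz":[-0.001,-0.001,0.03],"dr":[0,0,0]},{"grip":0.2,"xyz":[-0.001,-0.001,0.06],"dr":[0,0,0]},{"grip":0.2,"xyz":[-0.001,-0.001,0.09],"dr":[0,0,0]},{"grip":0.2,"xyz":[-0.001,-0.001,0.09],"dr":[0,0,0]},{"grip":0.5,"xyz":[-0.001,-0.001,0.09],"dr":[0,0,0]},{"grip":0.7,"xyz":[-0.001,-0.001,0.09],"dr":[0,0,0]},{"grip":0.7,"xyz":[-0.001,-0.001,0.09],"dr":[0,0,0]},{"grip":0.7,"xyz":[-0.001,-0.001,0.09],"dr":[0,0,0]},{"grip":0.7,"xyz":[-0.001,-0.001,0.09],"dr":[0,0,0]},{"grip":0.7,"xyz":[-0.001,-0.001,0.09],"dr":[0,0,0]}]' 50
python3 -c "
from h import *
go(.4755,-.1335,.15,.09);print(ctrl.get_state()['opening']*85)"
```

```text
time: 3.92
eef_pos: [0.4764, -0.1358, 0.0436]
tcp_rot: [0.999, 0.044, 0.003, 0.002]
contact_force: [-0.6, -0.6, 7.2]
opening: 0.511
to (0.4755, -0.1335, 0.15, 0.09) xyz [-0.0001, -0.002, -0.1064] dr [0.0035, -0.0059, -0.0029]
43.449005410030324
```

```bash
python3 -m jog '[{"grip":0.7,"xyz":[0,0,-0.02],"dr":[0,0,0]},{"grip":0.7,"xyz":[0,0,-0.05],"dr":[0,0,0]},{"grip":0.7,"xyz":[0,0,-0.09],"dr":[0,0,0]},{"grip":0.7,"xyz":[0,0,-0.13],"dr":[0,0,0]},{"grip":0.7,"xyz":[0,0,-0.13],"dr":[0,0,0]}]'
python3 -c "
from h import *
go(.5226,.1372,.16,.121);print(ctrl.get_state()['opening']*85)"
```

```text
time: 4.33
eef_pos: [0.4789, -0.1368, 0.1806]
tcp_rot: [0.999, 0.044, 0.008, 0.005]
contact_force: [1.6, -1.2, -0.4]
opening: 0.506
to (0.5226, 0.1372, 0.16, 0.121) xyz [0.0671, -0.2694, 0.019] dr [0.0101, -0.0162, -0.0337]
43.02019345613668
```

```bash
python3 -m jog '[{"grip":0.7,"xyz":[0.01,-0.03,0],"dr":[0,0,0]},{"grip":0.7,"xyz":[0.02,-0.07,0],"dr":[0.01,-0.016,-0.034]},{"grip":0.7,"xyz":[0.03,-0.11,0],"dr":[0.01,-0.016,-0.034]},{"grip":0.7,"xyz":[0.04,-0.15,0],"dr":[0.01,-0.016,-0.034]},{"grip":0.7,"xyz":[0.05,-0.19,0],"dr":[0.01,-0.016,-0.034]},{"grip":0.7,"xyz":[0.06,-0.23,0.01],"dr":[0.01,-0.016,-0.034]},{"grip":0.7,"xyz":[0.067,-0.255,0.019],"dr":[0.01,-0.016,-0.034]},{"grip":0.7,"xyz":[0.067,-0.269,0.019],"dr":[0.01,-0.016,-0.034]},{"grip":0.7,"xyz":[0.067,-0.269,0.019],"dr":[0.01,-0.016,-0.034]},{"grip":0.7,"xyz":[0.067,-0.269,0.019],"dr":[0.01,-0.016,-0.034]}]'
python3 - <<'E'
from h import *
s=ctrl.get_state(); im=ctrl.read_camera('wrist'); print(s['eef_pos'],s['tcp_rot'])
cv2.imwrite('pics/w4.png',im[:,:,::-1])
go(.5226,.1372,.07,.121);go(.5226,.1372,.041,.121)
E
```

```text
time: 5.17
eef_pos: [0.5169, 0.1399, 0.1512]
tcp_rot: [0.998, 0.062, -0.008, -0.004]
contact_force: [0.5, 0.4, -0.9]
opening: 0.51
[0.51690288 0.13987331 0.15120602] [ 0.99806622  0.06150036 -0.00790418 -0.00436469]
to (0.5226, 0.1372, 0.07, 0.121) xyz [0.0063, 0.0034, 0.0814] dr [-0.0096, 0.0148, 0.0007]
to (0.5226, 0.1372, 0.041, 0.121) xyz [0.0068, 0.0036, 0.1103] dr [-0.0096, 0.0148, 0.0007]
```

View pics/w4.png

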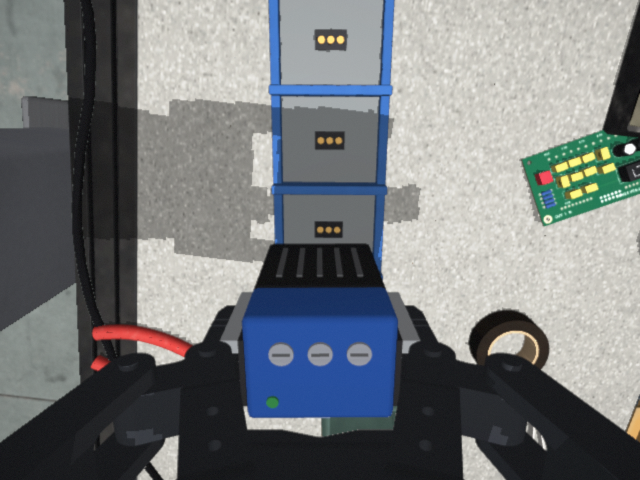

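```bash
python3 -m jog '[{"grip":0.7,"xyz":[0.003,0.002,0.02],"dr":[-0.005,0.008,0]},{"grip":0.7,"xyz":[0.006,0.003,0.05],"dr":[-0.01,0.015,0]},{"grip":0.7,"xyz":[0.006,0.003,0.075],"dr":[-0.01,0.015,0]},{"grip":0.7,"xyz":[0.006,0.003,0.081],"dr":[-0.01,0.015,0]},{"grip":0.7,"xyz":[0.006,0.003,0.081],"dr":[-0.01,0.015,0]},{"grip":0.7,"xyz":[0.006,0.003,0.081],"dr":[-0.01,0.015,0]},{"grip":0.7,"xyz":[0.006,0.003,0.081],"dr":[-0.01,0.015,0]}]'
python3 - <<'E'
from h import *
s=ctrl.get_state(); im=ctrl.read_camera('wrist'); print(s['eef_pos'],s['tcp_rot'])
cv2.imwrite('pics/w5.png',im[:,:,::-1]);cv2.imwrite('pics/s5.png',ctrl.read_camera('scene')[:,:,::-1])
go(.5226,.1372,.041,.121)
E
```

```text
time: 5.8
eef_pos: [0.5241, 0.1373, 0.0725]
tcp_rot: [0.998, 0.06, 0.002, -0.0]
contact_force: [0.9, 0.1, -1.5]
opening: 0.508
[0.52407251 0.13731203 0.07251225] [ 9.98194393e-01  6.00333188e-02  1.98791320e-03 -5.11316087e-05]
to (0.5226, 0.1372, 0.041, 0.121) xyz [-0.0015, 0.0002, 0.0315] dr [0.0001, -0.0041, -0.0003]
```

View pics/s5.png

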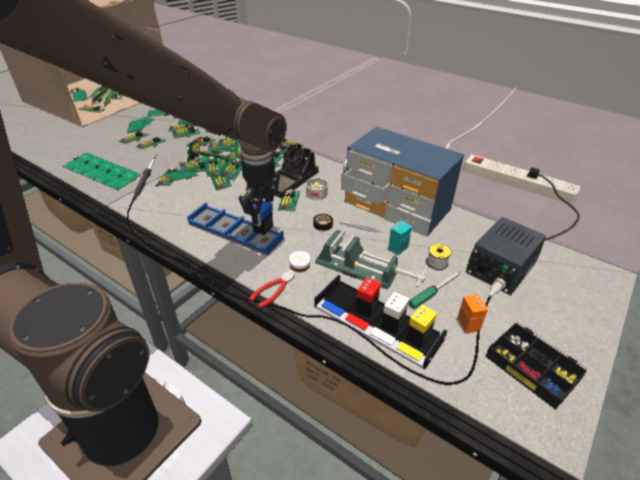

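```bash
python3 -m jog '[{"grip":0.7,"xyz":[-0.001,0,0.012],"dr":[0,-0.003,0]},{"grip":0.7,"xyz":[-0.001,0,0.024],"dr":[0,-0.003,0]},{"grip":0.7,"xyz":[-0.001,0,0.031],"dr":[0,-0.003,0]},{"grip":0.7,"xyz":[-0.001,0,0.031],"dr":[0,-0.003,0]},{"grip":0.7,"xyz":[-0.001,0,0.031],"dr":[0,-0.003,0]}]'
python3 -c "
from h import *
go(.5226,.1372,.0396,.121);print(ctrl.get_state()['opening']*85)"
```

```text
time: 6.32
eef_pos: [0.5211, 0.1377, 0.0393]
tcp_rot: [0.998, 0.061, -0.002, 0.0]
contact_force: [-2.7, -0.1, 4.9]
opening: 0.507
to (0.5226, 0.1372, 0.0396, 0.121) xyz [0.0014, 0.0007, -0.0003] dr [-0.0, 0.0047, 0.0004]
43.1052689587775
```

```bash
python3 -m jog '[{"grip":0.4,"xyz":[0,0,0],"dr":[0,0,0]},{"grip":0.2,"xyz":[0,0,0],"dr":[0,0,0]},{"grip":0.2,"xyz":[0,0,0],"dr":[0,0,0]},{"grip":0.2,"xyz":[0,0,0],"dr":[0,0,0]},{"grip":0.2,"xyz":[0,0,-0.03],"dr":[0,0,0]},{"grip":0.2,"xyz":[0,0,-0.07],"dr":[0,0,0]},{"grip":0.2,"xyz":[0,0,-0.11],"dr":[0,0,0]},{"grip":0.2,"xyz":[0,0,-0.12],"dr":[0,0,0]},{"grip":0.2,"xyz":[0,0,-0.12],"dr":[0,0,0]},{"grip":0.2,"xyz":[0,0,-0.12],"dr":[0,0,0]},{"grip":0.2,"xyz":[0,0,-0.12],"dr":[0,0,0]}]'
python3 - <<'E'
from h import *
s=ctrl.get_state(); im=ctrl.read_camera('wrist'); print(s['eef_pos'],s['tcp_rot'],s['opening'])
cv2.imwrite('pics/w6.png',im[:,:,::-1]);
go(.4758,-.195,.15,.095)
E
```

```text
time: 7.23
eef_pos: [0.5202, 0.1375, 0.157]
tcp_rot: [0.998, 0.06, -0.003, 0.0]
contact_force: [-0.6, -0.2, -0.1]
opening: 0.798
[0.5202137  0.13752995 0.15700881] [ 9.98165658e-01  6.04455150e-02 -3.41393790e-03  5.76307460e-05] 0.7982104479917033
to (0.4758, -0.195, 0.15, 0.095) xyz [-0.0839, 0.3248, 0.0071] dr [-0.0002, 0.0078, 0.026]
```

View pics/w6.png

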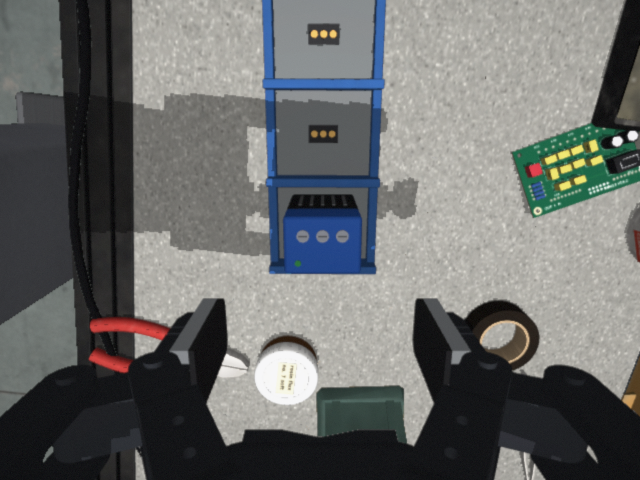

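```bash
python3 -m jog '[{"grip":0.2,"xyz":[-0.01,0.03,0],"dr":[0,0.008,0.026]},{"grip":0.2,"xyz":[-0.02,0.07,0],"dr":[0,0.008,0.026]},{"grip":0.2,"xyz":[-0.084,0.325,0.007],"dr":[0,0.008,0.026]},{"grip":0.2,"xyz":[-0.084,0.325,0.007],"dr":[0,0.008,0.026]},{"grip":0.2,"xyz":[-0.084,0.325,0.007],"dr":[0,0.008,0.026]},{"grip":0.2,"xyz":[-0.084,0.325,0.007],"dr":[0,0.008,0.026]},{"grip":0.2,"xyz":[-0.084,0.325,0.007],"dr":[0,0.008,0.026]},{"grip":0.2,"xyz":[-0.084,0.325,0.007],"dr":[0,0.008,0.026]},{"grip":0.2,"xyz":[-0.084,0.325,0.007],"dr":[0,0.008,0.026]},{"grip":0.2,"xyz":[-0.084,0.325,0.007],"dr":[0,0.008,0.026]},{"grip":0.2,"xyz":[-0.084,0.325,0.007],"dr":[0,0.008,0.026]},{"grip":0.2,"xyz":[-0.084,0.325,0.007],"dr":[0,0.008,0.026]}]'
python3 -m jog '[{"grip":0.2,"xyz":[0,0,0],"dr":[0,0,0]},{"grip":0.2,"xyz":[0,0,0],"dr":[0,0,0]},{"grip":0.2,"xyz":[0,0,0],"dr":[0,0,0]}]'
python3 - <<'E'
from h import *
s=ctrl.get_state(); im=ctrl.read_camera('wrist'); print(s['eef_pos'],s['tcp_rot'],s['opening'])
cv2.imwrite('pics/w7.png',im[:,:,::-1]);
go(.4758,-.195,.042,.095)
E
```

```text
time: 8.28
eef_pos: [0.477, -0.1936, 0.1512]
tcp_rot: [0.999, 0.048, 0.002, -0.001]
contact_force: [0.6, 0.5, 0.5]
opening: 0.803
time: 8.53
eef_pos: [0.4777, -0.1939, 0.1525]
tcp_rot: [0.999, 0.048, 0.003, -0.0]
contact_force: [-0.0, -0.1, -0.2]
opening: 0.798
[ 0.47773731 -0.19389807  0.15248534] [ 9.98821514e-01  4.84689326e-02  2.50489905e-03 -2.66299022e-04] 0.7980546507057623
to (0.4758, -0.195, 0.042, 0.095) xyz [-0.0026, 0.0007, 0.1106] dr [-0.0001, -0.0052, 0.0017]
```

View pics/w7.png

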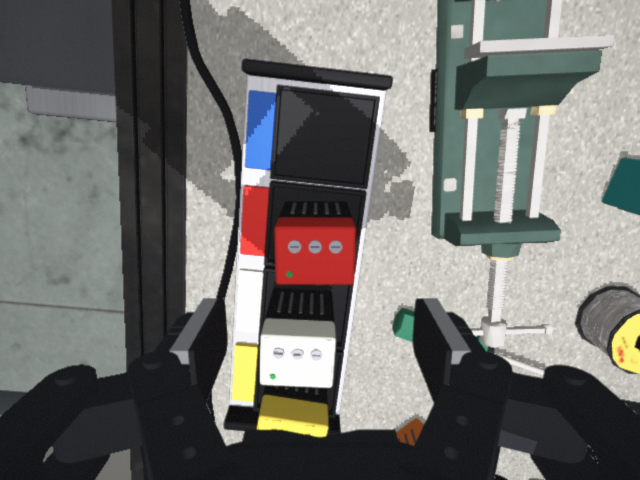

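Red cap is centred at (315, 250), aligned with the jaws. The white one at (298, 350) stands clear of the fingers. Grasping red.

```bash
python3 -m jog '[{"grip":0.2,"xyz":[-0.002,0,0.03],"dr":[0,-0.003,0.002]},{"grip":0.2,"xyz":[-0.002,0.001,0.07],"dr":[0,-0.005,0.002]},{"grip":0.2,"xyz":[-0.002,0.001,0.1],"dr":[0,-0.005,0.002]},{"grip":0.2,"xyz":[-0.002,0.001,0.11],"dr":[0,-0.005,0.002]},{"grip":0.2,"xyz":[-0.002,0.001,0.11],"dr":[0,-0.005,0.002]},{"grip":0.5,"xyz":[-0.002,0.001,0.11],"dr":[0,-0.005,0.002]},{"grip":0.7,"xyz":[-0.002,0.001,0.11],"dr":[0,-0.005,0.002]},{"grip":0.7,"xyz":[-0.002,0.001,0.11],"dr":[0,-0.005,0.002]},{"grip":0.7,"xyz":[-0.002,0.001,0.11],"dr":[0,-0.005,0.002]},{"grip":0.7,"xyz":[-0.002,0.001,0.11],"dr":[0,-0.005,0.002]},{"grip":0.7,"xyz":[-0.002,0.001,0.11],"dr":[0,-0.005,0.002]}]' 50
python3 -m jog '[{"grip":0.7,"xyz":[0,0,-0.02],"dr":[0,0,0]},{"grip":0.7,"xyz":[0,0,-0.05],"dr":[0,0,0]},{"grip":0.7,"xyz":[0,0,-0.09],"dr":[0,0,0]},{"grip":0.7,"xyz":[0,0,-0.12],"dr":[0,0,0]},{"grip":0.7,"xyz":[0,0,-0.12],"dr":[0,0,0]},{"grip":0.7,"xyz":[0,0,-0.12],"dr":[0,0,0]},{"grip":0.7,"xyz":[0,0,-0.12],"dr":[0,0,0]},{"grip":0.7,"xyz":[0,0,-0.12],"dr":[0,0,0]}]' 
python3 -c "
from h import *
go(.5150,.1988,.16,.121);print(ctrl.get_state()['opening']*85)"
```

```text
time: 9.5
eef_pos: [0.478, -0.1973, 0.045]
tcp_rot: [0.999, 0.047, 0.002, 0.001]
contact_force: [0.9, 0.0, 7.7]
opening: 0.504
time: 10.17
eef_pos: [0.4747, -0.1953, 0.1602]
tcp_rot: [0.999, 0.046, -0.002, -0.001]
contact_force: [-0.4, -0.7, -1.4]
opening: 0.512
to (0.515, 0.1988, 0.16, 0.121) xyz [0.0767, -0.3887, 0.0011] dr [-0.003, 0.0033, -0.028]
43.545962654647035
```

```bash
python3 -m jog '[{"grip":0.7,"xyz":[0.004,-0.02,0],"dr":[0,0,0]},{"grip":0.7,"xyz":[0.012,-0.06,0],"dr":[0,0,-0.028]},{"grip":0.7,"xyz":[0.02,-0.1,0],"dr":[0,0,-0.028]},{"grip":0.7,"xyz":[0.028,-0.14,0],"dr":[0,0,-0.028]},{"grip":0.7,"xyz":[0.036,-0.18,0],"dr":[0,0,-0.028]},{"grip":0.7,"xyz":[0.044,-0.22,0],"dr":[0,0,-0.028]},{"grip":0.7,"xyz":[0.052,-0.26,0],"dr":[0,0,-0.028]},{"grip":0.7,"xyz":[0.06,-0.3,0],"dr":[0,0,-0.028]},{"grip":0.7,"xyz":[0.067,-0.34,0],"dr":[0,0,-0.028]},{"grip":0.7,"xyz":[0.074,-0.37,0],"dr":[0,0,-0.028]},{"grip":0.7,"xyz":[0.077,-0.389,0],"dr":[0,0,-0.028]},{"grip":0.7,"xyz":[0.077,-0.389,0],"dr":[0,0,-0.028]}]'
python3 -m jog '[{"grip":0.7,"xyz":[0,0,0],"dr":[0,0,0]},{"grip":0.7,"xyz":[0,0,0],"dr":[0,0,0]},{"grip":0.7,"xyz":[0,0,0],"dr":[0,0,0]},{"grip":0.7,"xyz":[0,0,0],"dr":[0,0,0]}]'
python3 - <<'E'
from h import *
s=ctrl.get_state(); im=ctrl.read_camera('wrist'); print(s['eef_pos'],s['tcp_rot'],s['opening'])
cv2.imwrite('pics/w8.png',im[:,:,::-1]);
go(.5150,.1988,.041,.121)
E
```

```text
time: 11.17
eef_pos: [0.5152, 0.2015, 0.1601]
tcp_rot: [0.998, 0.063, -0.002, -0.0]
contact_force: [-0.7, -1.1, -0.9]
opening: 0.51
time: 11.5
eef_pos: [0.5165, 0.197, 0.1621]
tcp_rot: [0.998, 0.06, -0.0, 0.0]
contact_force: [0.2, -0.5, -1.5]
opening: 0.51
[0.51651006 0.19704491 0.16206607] [ 9.98220024e-01  5.96368455e-02 -4.70405402e-04  9.41633134e-05] 0.5098316814137721
to (0.515, 0.1988, 0.041, 0.121) xyz [-0.0014, -0.0019, 0.1214] dr [0.0, 0.0004, -0.0017]
```

View pics/w8.png

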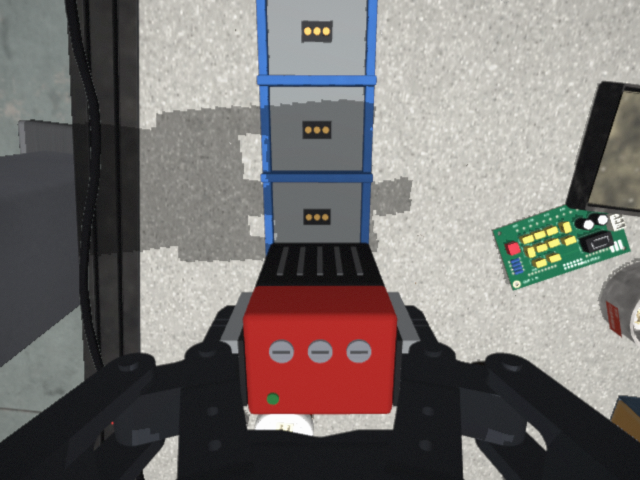

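```bash
python3 -m jog '[{"grip":0.7,"xyz":[-0.001,-0.002,0.03],"dr":[0,0,0]},{"grip":0.7,"xyz":[-0.001,-0.002,0.06],"dr":[0,0,0]},{"grip":0.7,"xyz":[-0.001,-0.002,0.085],"dr":[0,0,0]},{"grip":0.7,"xyz":[-0.001,-0.002,0.1],"dr":[0,0,0]},{"grip":0.7,"xyz":[-0.001,-0.002,0.11],"dr":[0,0,0]},{"grip":0.7,"xyz":[-0.001,-0.002,0.119],"dr":[0,0,0]},{"grip":0.7,"xyz":[-0.001,-0.002,0.119],"dr":[0,0,0]},{"grip":0.7,"xyz":[-0.001,-0.002,0.119],"dr":[0,0,0]},{"grip":0.7,"xyz":[-0.001,-0.002,0.119],"dr":[0,0,0]}]'
```

```text
time: 12.3
eef_pos: [0.5167, 0.2002, 0.045]
tcp_rot: [0.998, 0.06, 0.001, -0.0]
contact_force: [0.0, 0.7, -2.2]
opening: 0.513
```

```bash
python3 -m jog '[{"grip":0.7,"xyz":[0,0,0.002],"dr":[0,0,0]},{"grip":0.7,"xyz":[0,0,0.004],"dr":[0,0,0]},{"grip":0.7,"xyz":[0,0,0.004],"dr":[0,0,0]},{"grip":0.7,"xyz":[0,0,0.004],"dr":[0,0,0]}]'
```

```text
time: 12.63
eef_pos: [0.5167, 0.2004, 0.041]
tcp_rot: [0.998, 0.061, 0.001, -0.0]
contact_force: [0.7, -1.3, 4.3]
opening: 0.512
```

Contact with the bay floor, so I release and lift.

```bash
python3 -m jog '[{"grip":0.4,"xyz":[0,0,0],"dr":[0,0,0]},{"grip":0.2,"xyz":[0,0,0],"dr":[0,0,0]},{"grip":0.2,"xyz":[0,0,0],"dr":[0,0,0]},{"grip":0.2,"xyz":[0,0,0],"dr":[0,0,0]},{"grip":0.2,"xyz":[0,0,-0.03],"dr":[0,0,0]},{"grip":0.2,"xyz":[0,0,-0.07],"dr":[0,0,0]},{"grip":0.2,"xyz":[0,0,-0.11],"dr":[0,0,0]},{"grip":0.2,"xyz":[0,0,-0.12],"dr":[0,0,0]},{"grip":0.2,"xyz":[0,0,-0.12],"dr":[0,0,0]},{"grip":0.2,"xyz":[0,0,-0.12],"dr":[0,0,0]},{"grip":0.2,"xyz":[0,0,-0.12],"dr":[0,0,0]}]'
python3 - <<'E'
from h import *
s=ctrl.get_state(); im=ctrl.read_camera('wrist'); print(s['eef_pos'],s['tcp_rot'],s['opening'])
cv2.imwrite('pics/w9.png',im[:,:,::-1]);
go(.474,-.26,.15,.04)
E
```

```text
time: 13.55
eef_pos: [0.514, 0.1998, 0.1572]
tcp_rot: [0.998, 0.06, -0.002, 0.0]
contact_force: [0.3, 0.6, -0.4]
opening: 0.801
[0.51397386 0.19976897 0.15720833] [ 9.98171395e-01  6.04146440e-02 -1.97445854e-03  1.96318032e-04] 0.8006392849838032
to (0.474, -0.26, 0.15, 0.04) xyz [-0.0949, 0.4516, 0.0073] dr [0.0004, 0.0049, 0.0809]
```

View pics/w9.png

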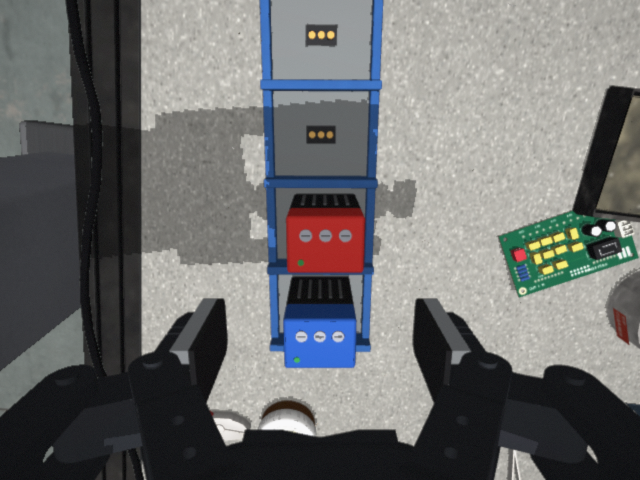

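```bash
python3 -m jog '[{"grip":0.2,"xyz":[-0.006,0.03,0],"dr":[0,0.005,0.02]},{"grip":0.2,"xyz":[-0.014,0.07,0],"dr":[0,0.005,0.081]},{"grip":0.2,"xyz":[-0.095,0.452,0.007],"dr":[0,0.005,0.081]},{"grip":0.2,"xyz":[-0.095,0.452,0.007],"dr":[0,0.005,0.081]},{"grip":0.2,"xyz":[-0.095,0.452,0.007],"dr":[0,0.005,0.081]},{"grip":0.2,"xyz":[-0.095,0.452,0.007],"dr":[0,0.005,0.081]},{"grip":0.2,"xyz":[-0.095,0.452,0.007],"dr":[0,0.005,0.081]},{"grip":0.2,"xyz":[-0.095,0.452,0.007],"dr":[0,0.005,0.081]},{"grip":0.2,"xyz":[-0.095,0.452,0.007],"dr":[0,0.005,0.081]},{"grip":0.2,"xyz":[-0.095,0.452,0.007],"dr":[0,0.005,0.081]},{"grip":0.2,"xyz":[-0.095,0.452,0.007],"dr":[0,0.005,0.081]},{"grip":0.2,"xyz":[-0.095,0.452,0.007],"dr":[0,0.005,0.081]}]'
python3 -m jog '[{"grip":0.2,"xyz":[0,0,0],"dr":[0,0,0]},{"grip":0.2,"xyz":[0,0,0],"dr":[0,0,0]},{"grip":0.2,"xyz":[0,0,0],"dr":[0,0,0]},{"grip":0.2,"xyz":[0,0,0],"dr":[0,0,0]}]'
python3 - <<'E'
from h import *
s=ctrl.get_state(); im=ctrl.read_camera('wrist'); print(s['eef_pos'],s['tcp_rot'],s['opening'])
a=im[:,:,::-1].copy();cv2.imwrite('pics/w10.png',a)
go(.474,-.2615,.042,.04)
E
```

```text
time: 14.6
eef_pos: [0.474, -0.2641, 0.1503]
tcp_rot: [1.0, 0.018, 0.001, -0.001]
contact_force: [0.0, -0.5, -0.5]
opening: 0.802
time: 14.93
eef_pos: [0.4756, -0.2581, 0.1516]
tcp_rot: [1.0, 0.021, 0.002, -0.001]
contact_force: [-0.2, 0.1, 0.2]
opening: 0.801
[ 0.47559981 -0.25814896  0.15164831] [ 9.99778040e-01  2.09599648e-02  1.88592574e-03 -9.96596153e-04] 0.8007242136829579
to (0.474, -0.2615, 0.042, 0.04) xyz [-0.0024, 0.0033, 0.11] dr [-0.0013, -0.0044, 0.0021]
```

View pics/w10.png

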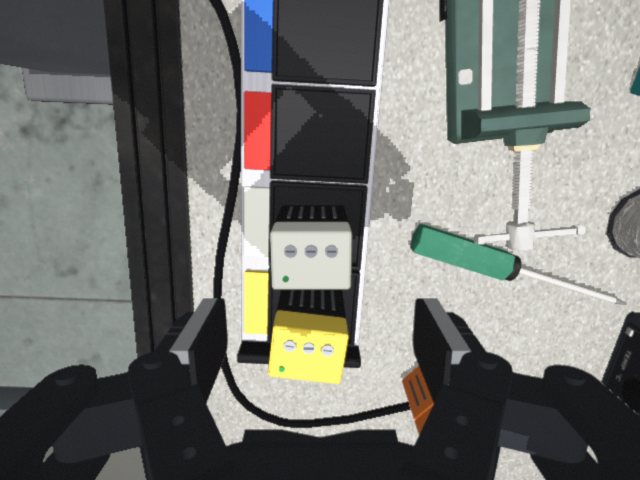

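```bash
python3 - <<'E'
from h import *
s=ctrl.get_state();pose=(np.array(s['eef_pos']),np.array(s['tcp_rot'])); a=cv2.imread('pics/w10.png')
cap(a,'white',(271,215,356,300),pose);cap(a,'yellow',(268,300,356,395),pose)
print(onplane('wrist',[[403,373]],.07,pose),onplane('wrist',[[403,373]],.03,pose))
E
```

```text
white low [[271.0, 288.0], [350.0, 288.0]] up [[271.0, 231.0], [350.0, 231.0]] edge 0.0439 depth 0.0329 yaw 0.041 centre [ 0.4717 -0.2607]
yellow low [[269.0, 375.0], [347.0, 384.0]] up [[269.0, 308.0], [347.0, 318.0]] edge 0.0469 depth 0.0437 yaw -0.094 centre [ 0.4747 -0.3198]
[[ 0.53295385 -0.33952225  0.07      ]] [[ 0.54367353 -0.36683902  0.03      ]]
```

```bash
python3 -m jog '[{"grip":0.2,"xyz":[-0.004,0.002,0.03],"dr":[0,-0.004,0]},{"grip":0.2,"xyz":[-0.004,0.002,0.07],"dr":[-0.001,-0.004,0]},{"grip":0.2,"xyz":[-0.004,0.002,0.1],"dr":[-0.001,-0.004,0]},{"grip":0.2,"xyz":[-0.004,0.002,0.109],"dr":[-0.001,-0.004,0]},{"grip":0.2,"xyz":[-0.004,0.002,0.109],"dr":[-0.001,-0.004,0]},{"grip":0.5,"xyz":[-0.004,0.002,0.109],"dr":[-0.001,-0.004,0]},{"grip":0.7,"xyz":[-0.004,0.002,0.109],"dr":[-0.001,-0.004,0]},{"grip":0.7,"xyz":[-0.004,0.002,0.109],"dr":[-0.001,-0.004,0]},{"grip":0.7,"xyz":[-0.004,0.002,0.109],"dr":[-0.001,-0.004,0]},{"grip":0.7,"xyz":[-0.004,0.002,0.109],"dr":[-0.001,-0.004,0]},{"grip":0.7,"xyz":[-0.004,0.002,0.109],"dr":[-0.001,-0.004,0]}]' 50
python3 -m jog '[{"grip":0.7,"xyz":[0,0,-0.02],"dr":[0,0,0]},{"grip":0.7,"xyz":[0,0,-0.05],"dr":[0,0,0]},{"grip":0.7,"xyz":[0,0,-0.09],"dr":[0,0,0]},{"grip":0.7,"xyz":[0,0,-0.12],"dr":[0,0,0]},{"grip":0.7,"xyz":[0,0,-0.12],"dr":[0,0,0]},{"grip":0.7,"xyz":[0,0,-0.12],"dr":[0,0,0]},{"grip":0.7,"xyz":[0,0,-0.12],"dr":[0,0,0]},{"grip":0.7,"xyz":[0,0,-0.12],"dr":[0,0,0]}]' 
python3 -c "
from h import *
go(.5075,.2602,.16,.121);print(ctrl.get_state()['opening']*85)"
```

```text
time: 15.9
eef_pos: [0.4741, -0.2634, 0.0462]
tcp_rot: [1.0, 0.02, 0.003, 0.002]
contact_force: [1.1, 0.6, 7.0]
opening: 0.509
time: 16.57
eef_pos: [0.4709, -0.2611, 0.1612]
tcp_rot: [1.0, 0.02, -0.001, -0.001]
contact_force: [-0.3, 0.4, -1.2]
opening: 0.511
to (0.5075, 0.2602, 0.16, 0.121) xyz [0.0573, -0.5194, 0.0022] dr [-0.0024, 0.0021, -0.0811]
43.403821107612416
```

```bash
python3 -m jog '[{"grip":0.7,"xyz":[0.002,-0.02,0],"dr":[0,0,0]},{"grip":0.7,"xyz":[0.006,-0.06,0],"dr":[0,0,-0.04]},{"grip":0.7,"xyz":[0.011,-0.1,0],"dr":[0,0,-0.081]},{"grip":0.7,"xyz":[0.015,-0.14,0],"dr":[0,0,-0.081]},{"grip":0.7,"xyz":[0.02,-0.18,0],"dr":[0,0,-0.081]},{"grip":0.7,"xyz":[0.024,-0.22,0],"dr":[0,0,-0.081]},{"grip":0.7,"xyz":[0.029,-0.26,0],"dr":[0,0,-0.081]},{"grip":0.7,"xyz":[0.033,-0.3,0],"dr":[0,0,-0.081]},{"grip":0.7,"xyz":[0.038,-0.34,0],"dr":[0,0,-0.081]},{"grip":0.7,"xyz":[0.042,-0.38,0],"dr":[0,0,-0.081]},{"grip":0.7,"xyz":[0.046,-0.42,0],"dr":[0,0,-0.081]},{"grip":0.7,"xyz":[0.05,-0.45,0],"dr":[0,0,-0.081]}]'
python3 -m jog '[{"grip":0.7,"xyz":[-0.001,-0.03,0],"dr":[0,0,0]},{"grip":0.7,"xyz":[-0.001,-0.06,0],"dr":[0,0,0]},{"grip":0.7,"xyz":[-0.001,-0.07,0],"dr":[0,0,0]},{"grip":0.7,"xyz":[-0.001,-0.07,0],"dr":[0,0,0]},{"grip":0.7,"xyz":[-0.001,-0.07,0],"dr":[0,0,0]},{"grip":0.7,"xyz":[-0.001,-0.07,0],"dr":[0,0,0]}]'
python3 - <<'E'
from h import *
s=ctrl.get_state(); im=ctrl.read_camera('wrist'); print(s['eef_pos'],s['tcp_rot'],s['opening'])
cv2.imwrite('pics/w11.png',im[:,:,::-1]);
go(.5075,.2602,.0422,.121)
E
```

```text
time: 17.57
eef_pos: [0.5024, 0.1923, 0.1609]
tcp_rot: [0.998, 0.061, -0.002, 0.0]
contact_force: [1.5, -0.5, -2.4]
opening: 0.509
time: 18.07
eef_pos: [0.4944, 0.2577, 0.1621]
tcp_rot: [0.998, 0.06, -0.0, 0.001]
contact_force: [-0.2, 0.3, -2.2]
opening: 0.509
[0.49444978 0.25766659 0.16212179] [ 9.98192833e-01  6.00838908e-02 -4.15655687e-04  9.05973430e-04] 0.5093092860340526
to (0.5075, 0.2602, 0.0422, 0.121) xyz [0.0131, -0.0013, 0.1203] dr [0.0015, 0.0003, -0.0015]
```

View pics/w11.png

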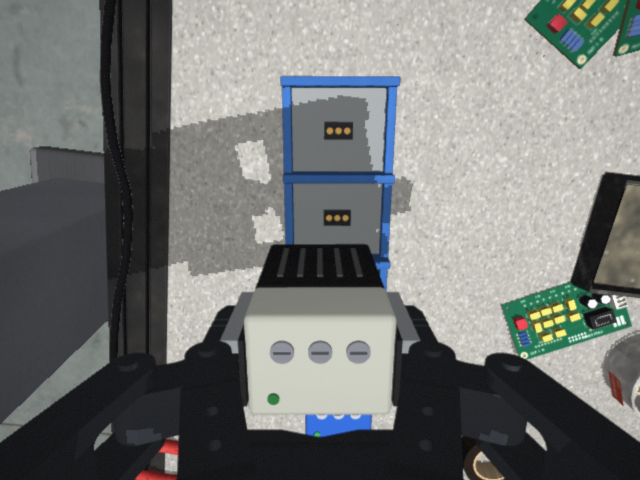

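```bash
python3 -m jog '[{"grip":0.7,"xyz":[0.008,-0.001,0.01],"dr":[0,0,0]},{"grip":0.7,"xyz":[0.013,-0.001,0.03],"dr":[0.001,0,0]},{"grip":0.7,"xyz":[0.013,-0.001,0.06],"dr":[0.001,0,0]},{"grip":0.7,"xyz":[0.013,-0.001,0.085],"dr":[0.001,0,0]},{"grip":0.7,"xyz":[0.013,-0.001,0.1],"dr":[0.001,0,0]},{"grip":0.7,"xyz":[0.013,-0.001,0.11],"dr":[0.001,0,0]},{"grip":0.7,"xyz":[0.013,-0.001,0.115],"dr":[0.001,0,0]},{"grip":0.7,"xyz":[0.013,-0.001,0.118],"dr":[0.001,0,0]},{"grip":0.7,"xyz":[0.013,-0.001,0.118],"dr":[0.001,0,0]},{"grip":0.7,"xyz":[0.013,-0.001,0.118],"dr":[0.001,0,0]}]'
```

```text
time: 18.95
eef_pos: [0.5087, 0.2615, 0.0465]
tcp_rot: [0.998, 0.06, 0.002, -0.0]
contact_force: [0.9, 0.9, -1.5]
opening: 0.506
```

```bash
python3 -m jog '[{"grip":0.7,"xyz":[0,0,0.002],"dr":[0,0,0]},{"grip":0.7,"xyz":[0,0,0.004],"dr":[0,0,0]},{"grip":0.7,"xyz":[0,0,0.005],"dr":[0,0,0]},{"grip":0.7,"xyz":[0,0,0.005],"dr":[0,0,0]}]'
```

```text
time: 19.28
eef_pos: [0.5087, 0.2619, 0.0422]
tcp_rot: [0.998, 0.061, 0.001, -0.0]
contact_force: [-1.6, -0.1, 4.7]
opening: 0.509
```

```bash
python3 -m jog '[{"grip":0.4,"xyz":[0,0,0],"dr":[0,0,0]},{"grip":0.2,"xyz":[0,0,0],"dr":[0,0,0]},{"grip":0.2,"xyz":[0,0,0],"dr":[0,0,0]},{"grip":0.2,"xyz":[0,0,0],"dr":[0,0,0]},{"grip":0.2,"xyz":[0,0,-0.03],"dr":[0,0,0]},{"grip":0.2,"xyz":[0,0,-0.07],"dr":[0,0,0]},{"grip":0.2,"xyz":[0,0,-0.11],"dr":[0,0,0]},{"grip":0.2,"xyz":[0,0,-0.12],"dr":[0,0,0]},{"grip":0.2,"xyz":[0,0,-0.12],"dr":[0,0,0]},{"grip":0.2,"xyz":[0,0,-0.12],"dr":[0,0,0]},{"grip":0.2,"xyz":[0,0,-0.12],"dr":[0,0,0]}]'
python3 - <<'E'
from h import *
s=ctrl.get_state(); im=ctrl.read_camera('wrist'); print(s['eef_pos'],s['tcp_rot'],s['opening'])
cv2.imwrite('pics/w12.png',im[:,:,::-1]);
go(.473,-.30,.15,-.09)
E
```

```text
time: 20.2
eef_pos: [0.5061, 0.2609, 0.1578]
tcp_rot: [0.998, 0.06, -0.001, 0.0]
contact_force: [-0.6, 0.5, 0.5]
opening: 0.802
[0.50613519 0.26089365 0.15782616] [ 9.98170028e-01  6.04513364e-02 -1.46057315e-03  3.13158290e-04] 0.8017873244994708
to (0.473, -0.3, 0.15, -0.09) xyz [-0.1003, 0.5527, 0.0081] dr [0.001, 0.0038, 0.2109]
```

View pics/w12.png

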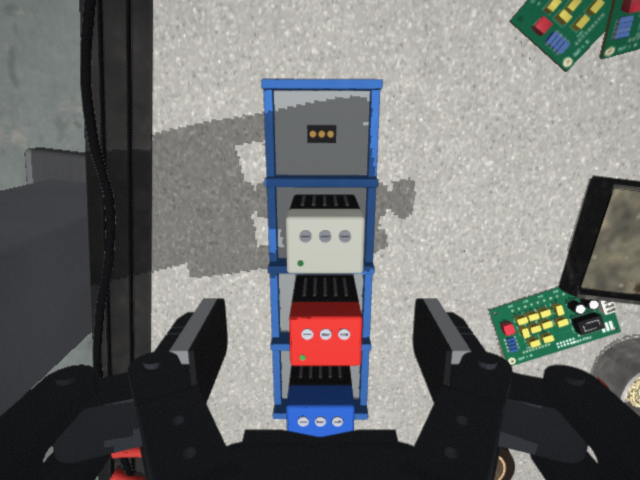

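```bash
python3 -m jog '[{"grip":0.2,"xyz":[-0.006,0.03,0],"dr":[0,0.004,0.05]},{"grip":0.2,"xyz":[-0.014,0.07,0],"dr":[0,0.004,0.1]},{"grip":0.2,"xyz":[-0.084,0.46,0.008],"dr":[0.001,0.004,0.211]},{"grip":0.2,"xyz":[-0.084,0.46,0.008],"dr":[0.001,0.004,0.211]},{"grip":0.2,"xyz":[-0.084,0.46,0.008],"dr":[0.001,0.004,0.211]},{"grip":0.2,"xyz":[-0.084,0.46,0.008],"dr":[0.001,0.004,0.211]},{"grip":0.2,"xyz":[-0.084,0.46,0.008],"dr":[0.001,0.004,0.211]},{"grip":0.2,"xyz":[-0.084,0.46,0.008],"dr":[0.001,0.004,0.211]},{"grip":0.2,"xyz":[-0.084,0.46,0.008],"dr":[0.001,0.004,0.211]},{"grip":0.2,"xyz":[-0.084,0.46,0.008],"dr":[0.001,0.004,0.211]},{"grip":0.2,"xyz":[-0.084,0.46,0.008],"dr":[0.001,0.004,0.211]},{"grip":0.2,"xyz":[-0.084,0.46,0.008],"dr":[0.001,0.004,0.211]}]'
python3 -m jog '[{"grip":0.2,"xyz":[0,0.03,0],"dr":[0,0,0]},{"grip":0.2,"xyz":[0.003,0.06,0],"dr":[0,0,0]},{"grip":0.2,"xyz":[0.003,0.09,0],"dr":[0,0,0]},{"grip":0.2,"xyz":[0.003,0.09,0],"dr":[0,0,0]},{"grip":0.2,"xyz":[0.003,0.09,0],"dr":[0,0,0]},{"grip":0.2,"xyz":[0.003,0.09,0],"dr":[0,0,0]},{"grip":0.2,"xyz":[0.003,0.09,0],"dr":[0,0,0]}]'
python3 - <<'E'
from h import *
s=ctrl.get_state(); im=ctrl.read_camera('wrist'); print(s['eef_pos'],s['tcp_rot'],s['opening'])
a=im[:,:,::-1].copy();cv2.imwrite('pics/w13.png',a)
pose=(np.array(s['eef_pos']),np.array(s['tcp_rot']))
c,y=cap(a,'yellow',(271,130,400,400),pose)
go(c[0],c[1],.044,y)
E
```

```text
time: 21.25
eef_pos: [0.4781, -0.2088, 0.1498]
tcp_rot: [0.999, -0.047, 0.001, -0.001]
contact_force: [-0.1, -0.1, -0.9]
opening: 0.799
time: 21.83
eef_pos: [0.4741, -0.2938, 0.1505]
tcp_rot: [0.999, -0.045, 0.001, -0.002]
contact_force: [0.2, 0.2, -0.1]
opening: 0.799
[ 0.47410565 -0.29383032  0.15047842] [ 0.99900417 -0.04455622  0.00144432 -0.00182589] 0.7990587071823984
yellow low [[280.0, 327.0], [326.0, 327.0]] up [[274.0, 261.0], [390.0, 261.0]] edge 0.0261 depth 0.0428 yaw -0.09 centre [ 0.4631 -0.3182]
to (np.float64(0.4630953520509523), np.float64(-0.31821381148463407), 0.044, np.float64(-0.09013492419087393)) xyz [-0.0094, 0.0256, 0.1067] dr [-0.0033, -0.0033, 0.0015]
```

View pics/w13.png

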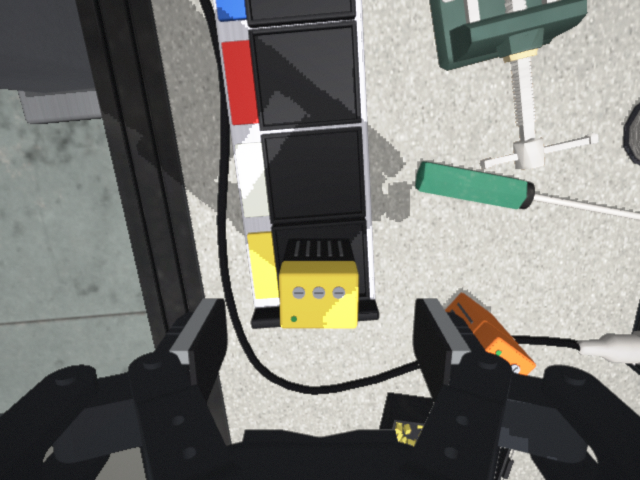

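```bash
python3 - <<'E'
from h import *
s=ctrl.get_state();pose=(np.array(s['eef_pos']),np.array(s['tcp_rot'])); a=cv2.imread('pics/w13.png')
A=onplane('wrist',[[280,327],[358,328]],.084,pose); e=A[1]-A[0]; L=np.hypot(e[0],e[1]); n=np.array([-e[1],e[0]])/L; c=A[:,:2].mean(0)+.017*n
print(L,np.arctan2(e[1],e[0]),c); go(c[0],c[1],.044,-.085); go(c[0],c[1],.1,-.085)
print('orange',onplane('top',[[462,229],[468,244],[481,217],[493,233]],.07).round(3).tolist())
cv2.imwrite('pics/w13c.png',cv2.resize(a[260:420,380:560],None,fx=3.7,fy=3.7,interpolation=cv2.INTER_CUBIC))
b=cv2.imread('pics/top0.png');cv2.imwrite('pics/t13c.png',cv2.resize(b[205:310,420:510],None,fx=5.5,fy=5.5,interpolation=cv2.INTER_CUBIC))
E
```

```text
0.04439169415492873 -0.1042554085398308 [ 0.47262294 -0.31961909]
to (np.float64(0.4726229364026017), np.float64(-0.31961909498378327), 0.044, -0.085) xyz [0.0002, 0.0262, 0.1068] dr [-0.0032, -0.0033, -0.0037]
to (np.float64(0.4726229364026017), np.float64(-0.31961909498378327), 0.1, -0.085) xyz [0.0004, 0.026, 0.0508] dr [-0.0032, -0.0033, -0.0037]
orange [[0.578, -0.349, 0.07], [0.545, -0.359, 0.07], [0.604, -0.392, 0.07], [0.568, -0.415, 0.07]]
```

View pics/w13c.png

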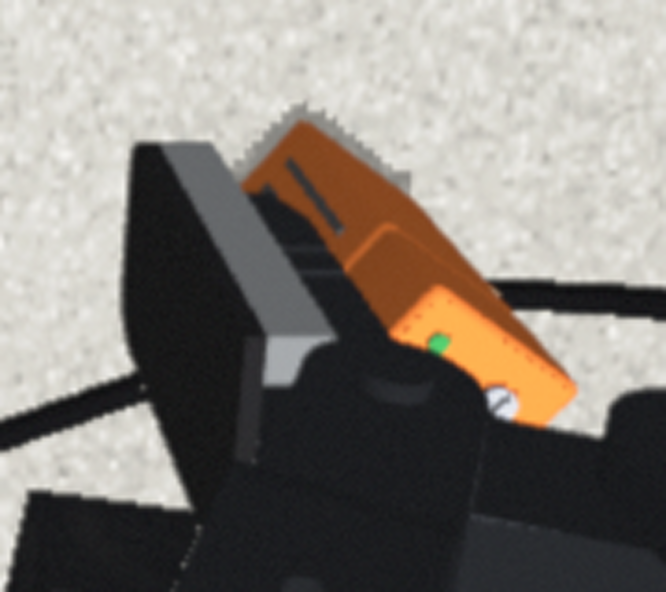

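View pics/t13c.png

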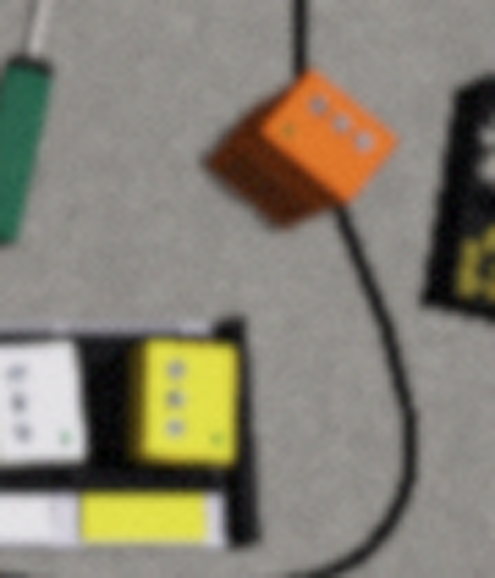

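```bash
python3 -m jog '[{"grip":0.2,"xyz":[0,0.026,0.0],"dr":[-0.003,-0.003,-0.004]},{"grip":0.2,"xyz":[0,0.026,0.02],"dr":[-0.003,-0.003,-0.004]},{"grip":0.2,"xyz":[0,0.026,0.05],"dr":[-0.003,-0.003,-0.004]},{"grip":0.2,"xyz":[0,0.026,0.08],"dr":[-0.003,-0.003,-0.004]},{"grip":0.2,"xyz":[0,0.026,0.1],"dr":[-0.003,-0.003,-0.004]},{"grip":0.2,"xyz":[0,0.026,0.106],"dr":[-0.003,-0.003,-0.004]},{"grip":0.2,"xyz":[0,0.026,0.106],"dr":[-0.003,-0.003,-0.004]},{"grip":0.2,"xyz":[0,0.026,0.106],"dr":[-0.003,-0.003,-0.004]}]'
python3 - <<'E'
from h import *
s=ctrl.get_state(); im=ctrl.read_camera('wrist'); print(s['eef_pos'],s['tcp_rot'],s['opening'])
cv2.imwrite('pics/w14.png',im[:,:,::-1])
E
```

```text
time: 22.55
eef_pos: [0.4734, -0.3208, 0.0466]
tcp_rot: [0.999, -0.042, 0.001, 0.001]
contact_force: [0.5, -1.0, 0.8]
opening: 0.799
[ 0.47341917 -0.32084765  0.04659284] [ 9.99095373e-01 -4.24980953e-02  1.23075334e-03  9.12844394e-04] 0.7994665696208094
```

View pics/w14.png

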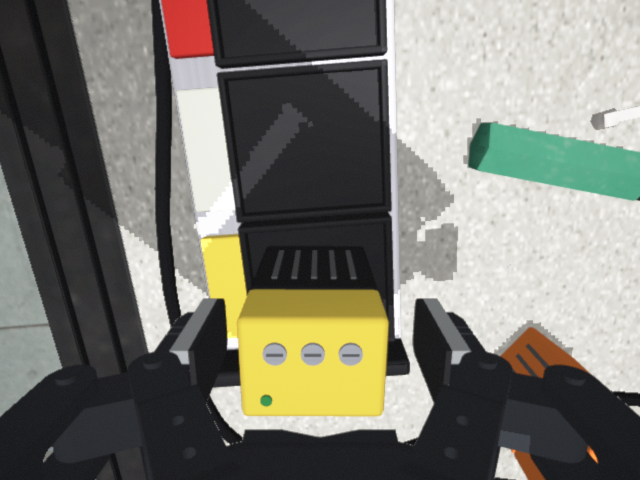

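Yellow cap is centred between the fingers at (312, 355), and the orange look-alike at (540, 400) stays clear of them. Closing and lifting.

```bash
python3 -m jog '[{"grip":0.5,"xyz":[-0.001,0,0.002],"dr":[0,0,0]},{"grip":0.7,"xyz":[-0.001,0,0.002],"dr":[0,0,0]},{"grip":0.7,"xyz":[-0.001,0,0.002],"dr":[0,0,0]},{"grip":0.7,"xyz":[-0.001,0,0.002],"dr":[0,0,0]},{"grip":0.7,"xyz":[-0.001,0,0.002],"dr":[0,0,0]},{"grip":0.7,"xyz":[-0.001,0,0.002],"dr":[0,0,0]}]' 50
python3 -m jog '[{"grip":0.7,"xyz":[0,0,-0.02],"dr":[0,0,0]},{"grip":0.7,"xyz":[0,0,-0.05],"dr":[0,0,0]},{"grip":0.7,"xyz":[0,0,-0.09],"dr":[0,0,0]},{"grip":0.7,"xyz":[0,0,-0.12],"dr":[0,0,0]},{"grip":0.7,"xyz":[0,0,-0.12],"dr":[0,0,0]},{"grip":0.7,"xyz":[0,0,-0.12],"dr":[0,0,0]},{"grip":0.7,"xyz":[0,0,-0.12],"dr":[0,0,0]},{"grip":0.7,"xyz":[0,0,-0.12],"dr":[0,0,0]}]' 
python3 -c "
from h import *
go(.50,.10,.165,.121);print(ctrl.get_state()['opening']*85)"
```

```text
time: 23.1
eef_pos: [0.4726, -0.3218, 0.0454]
tcp_rot: [0.999, -0.043, 0.002, 0.001]
contact_force: [0.3, 1.3, 6.3]
opening: 0.506
time: 23.77
eef_pos: [0.4703, -0.3196, 0.1611]
tcp_rot: [0.999, -0.043, -0.001, -0.001]
contact_force: [0.2, 0.2, -2.2]
opening: 0.511
to (0.5, 0.1, 0.165, 0.121) xyz [-0.0065, -0.4206, -0.0031] dr [-0.0022, 0.0018, -0.2071]
43.43198420972591
```

```bash
python3 -m jog '[{"grip":0.7,"xyz":[0,-0.02,0],"dr":[0,0,0]},{"grip":0.7,"xyz":[-0.001,-0.06,0],"dr":[0,0,-0.05]},{"grip":0.7,"xyz":[-0.002,-0.1,0],"dr":[0,0,-0.1]},{"grip":0.7,"xyz":[-0.002,-0.14,0],"dr":[0,0,-0.15]},{"grip":0.7,"xyz":[-0.003,-0.18,0],"dr":[0,0,-0.207]},{"grip":0.7,"xyz":[-0.003,-0.22,0],"dr":[0,0,-0.207]},{"grip":0.7,"xyz":[-0.004,-0.26,-0.003],"dr":[0,0,-0.207]},{"grip":0.7,"xyz":[-0.005,-0.3,-0.003],"dr":[0,0,-0.207]},{"grip":0.7,"xyz":[-0.005,-0.34,-0.003],"dr":[0,0,-0.207]},{"grip":0.7,"xyz":[-0.006,-0.38,-0.003],"dr":[0,0,-0.207]},{"grip":0.7,"xyz":[-0.006,-0.41,-0.003],"dr":[0,0,-0.207]},{"grip":0.7,"xyz":[-0.006,-0.42,-0.003],"dr":[0,0,-0.207]}]'
python3 -m jog '[{"grip":0.7,"xyz":[0,0,0],"dr":[0,0,0]},{"grip":0.7,"xyz":[0,0,0],"dr":[0,0,0]},{"grip":0.7,"xyz":[0,0,0],"dr":[0,0,0]}]'
python3 -c "
from h import *
go(.5001,.3220,.165,.121)"
```

```text
time: 24.77
eef_pos: [0.5, 0.1018, 0.164]
tcp_rot: [0.998, 0.062, -0.001, -0.0]
contact_force: [-0.8, 0.0, -1.3]
opening: 0.509
time: 25.02
eef_pos: [0.5012, 0.097, 0.1653]
tcp_rot: [0.998, 0.06, -0.0, 0.001]
contact_force: [0.3, -0.8, -1.1]
opening: 0.51
to (0.5001, 0.322, 0.165, 0.121) xyz [0.0258, -0.2235, -0.0001] dr [0.0018, 0.0005, -0.001]
```

```bash
python3 -m jog '[{"grip":0.7,"xyz":[0.002,-0.02,0],"dr":[0,0,0]},{"grip":0.7,"xyz":[0.007,-0.06,0],"dr":[0,0,0]},{"grip":0.7,"xyz":[0.012,-0.1,0],"dr":[0,0,0]},{"grip":0.7,"xyz":[0.016,-0.14,0],"dr":[0,0,0]},{"grip":0.7,"xyz":[0.021,-0.18,0],"dr":[0,0,0]},{"grip":0.7,"xyz":[0.025,-0.21,0],"dr":[0,0,0]},{"grip":0.7,"xyz":[0.026,-0.223,0],"dr":[0,0,0]},{"grip":0.7,"xyz":[0.026,-0.223,0],"dr":[0,0,0]},{"grip":0.7,"xyz":[0.026,-0.223,0],"dr":[0,0,0]},{"grip":0.7,"xyz":[0.026,-0.223,0],"dr":[0,0,0]},{"grip":0.7,"xyz":[0.026,-0.223,0],"dr":[0,0,0]}]'
python3 - <<'E'
from h import *
s=ctrl.get_state(); im=ctrl.read_camera('wrist'); print(s['eef_pos'],s['tcp_rot'],s['opening'])
cv2.imwrite('pics/w15.png',im[:,:,::-1]);
go(.5001,.3220,.0414,.121)
E
```

```text
time: 25.93
eef_pos: [0.501, 0.3207, 0.1658]
tcp_rot: [0.998, 0.059, 0.001, 0.001]
contact_force: [-0.2, 0.7, -2.0]
opening: 0.509
[0.50097413 0.32069516 0.16584949] [9.98242801e-01 5.92443795e-02 5.71538540e-04 1.04240672e-03] 0.5085291719694777
to (0.5001, 0.322, 0.0414, 0.121) xyz [-0.0009, -0.0014, 0.1246] dr [0.0019, -0.0013, -0.0023]
```

View pics/w15.png

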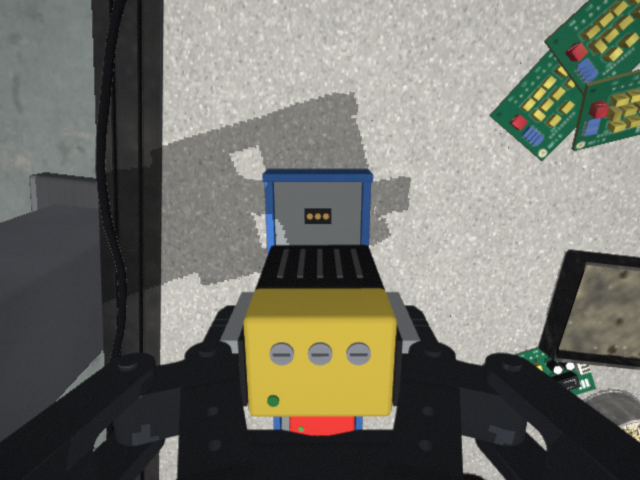

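Yellow hangs over the left-end bay, whose contact is at (317, 216). Lowering.

```bash
python3 -m jog '[{"grip":0.7,"xyz":[-0.001,-0.001,0.03],"dr":[0.001,0,0]},{"grip":0.7,"xyz":[-0.001,-0.001,0.06],"dr":[0.001,0,0]},{"grip":0.7,"xyz":[-0.001,-0.001,0.085],"dr":[0.001,0,0]},{"grip":0.7,"xyz":[-0.001,-0.001,0.1],"dr":[0.001,0,0]},{"grip":0.7,"xyz":[-0.001,-0.001,0.112],"dr":[0.001,0,0]},{"grip":0.7,"xyz":[-0.001,-0.001,0.12],"dr":[0.001,0,0]},{"grip":0.7,"xyz":[-0.001,-0.001,0.12],"dr":[0.001,0,0]},{"grip":0.7,"xyz":[-0.001,-0.001,0.12],"dr":[0.001,0,0]},{"grip":0.7,"xyz":[-0.001,-0.001,0.12],"dr":[0.001,0,0]}]'
```

```text
time: 26.73
eef_pos: [0.5009, 0.3237, 0.0476]
tcp_rot: [0.998, 0.06, 0.002, -0.0]
contact_force: [0.4, 0.0, -1.6]
opening: 0.512
```

```bash
python3 -m jog '[{"grip":0.7,"xyz":[0,0,0.002],"dr":[0,0,0]},{"grip":0.7,"xyz":[0,0,0.004],"dr":[0,0,0]},{"grip":0.7,"xyz":[0,0,0.006],"dr":[0,0,0]},{"grip":0.7,"xyz":[0,0,0.006],"dr":[0,0,0]},{"grip":0.7,"xyz":[0,0,0.006],"dr":[0,0,0]}]'
```

```text
time: 27.15
eef_pos: [0.5004, 0.3238, 0.0415]
tcp_rot: [0.998, 0.061, 0.002, -0.0]
contact_force: [-2.5, -1.0, 5.5]
opening: 0.51
```

```bash
python3 -m jog '[{"grip":0.4,"xyz":[0,0,0],"dr":[0,0,0]},{"grip":0.2,"xyz":[0,0,0],"dr":[0,0,0]},{"grip":0.2,"xyz":[0,0,0],"dr":[0,0,0]},{"grip":0.2,"xyz":[0,0,0],"dr":[0,0,0]},{"grip":0.2,"xyz":[0,0,-0.03],"dr":[0,0,0]},{"grip":0.2,"xyz":[0,0,-0.07],"dr":[0,0,0]},{"grip":0.2,"xyz":[0,0,-0.11],"dr":[0,0,0]},{"grip":0.2,"xyz":[0,0,-0.15],"dr":[0,0,0]},{"grip":0.2,"xyz":[0,0.01,-0.19],"dr":[0,0,0]},{"grip":0.2,"xyz":[0,0.02,-0.2],"dr":[0,0,0]},{"grip":0.2,"xyz":[0,0.02,-0.2],"dr":[0,0,0]},{"grip":0.2,"xyz":[0,0.02,-0.2],"dr":[0,0,0]}]'
python3 -m jog '[{"grip":0.2,"xyz":[0,0.02,0],"dr":[0,0,0]},{"grip":0.2,"xyz":[0,0.02,0],"dr":[0,0,0]},{"grip":0.2,"xyz":[0,0.02,0],"dr":[0,0,0]},{"grip":0.2,"xyz":[0,0.02,0],"dr":[0,0,0]}]'
python3 - <<'E'
from h import *
s=ctrl.get_state(); im=ctrl.read_camera('wrist'); print(s['eef_pos'],s['tcp_rot'],s['opening'])
a=im[:,:,::-1].copy(); cv2.imwrite('pics/w16.png',a);cv2.imwrite('pics/s16.png',ctrl.read_camera('scene')[:,:,::-1])
import pickle; pickle.dump((np.array(s['eef_pos']),np.array(s['tcp_rot'])),open('w16.pkl','wb'))
E
```

```text
time: 28.15
eef_pos: [0.5017, 0.3033, 0.2398]
tcp_rot: [0.998, 0.06, 0.001, 0.0]
contact_force: [-0.3, -0.2, -0.7]
opening: 0.801
time: 28.48
eef_pos: [0.5032, 0.2839, 0.2376]
tcp_rot: [0.998, 0.06, -0.001, 0.0]
contact_force: [0.6, 0.1, -0.5]
opening: 0.798
[0.50322625 0.28386913 0.23759588] [ 9.98176353e-01  6.03518265e-02 -1.18674896e-03  4.65351671e-04] 0.7984332556805543
```

View pics/w16.png

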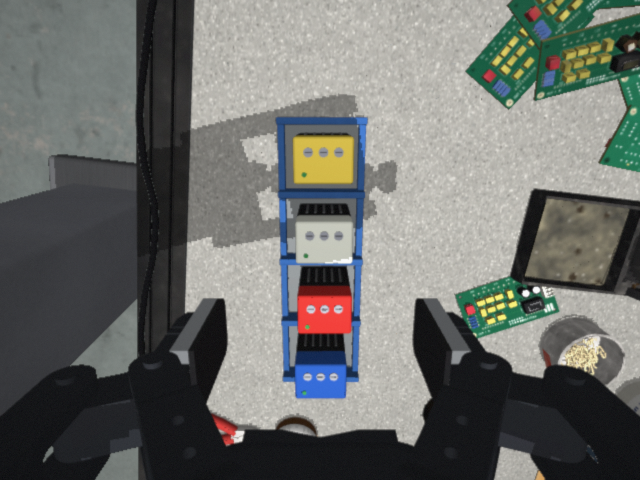

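View pics/s16.png

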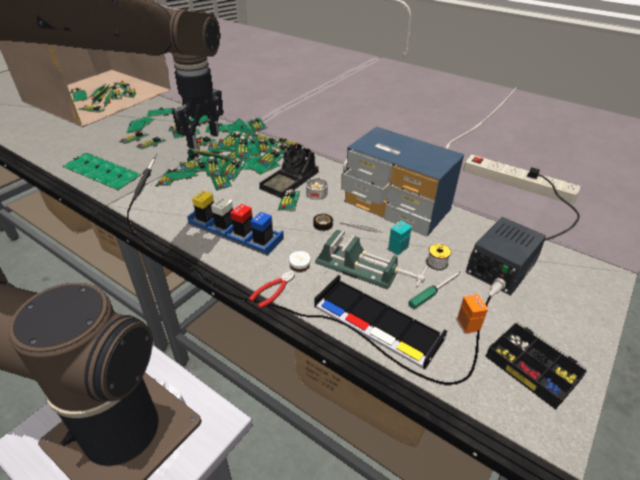

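```bash
python3 - <<'E'
from h import *
import pickle
pose=pickle.load(open('w16.pkl','rb')); a=cv2.imread('pics/w16.png'); th=.121; o=np.array([.5112,.2295])
for k,roi in [('yellow',(288,125,358,190)),('white',(290,210,356,266)),('red',(292,268,356,337)),('blue',(293,355,350,402))]:
    c,y=cap(a,k,roi,pose,.080); d=c-o; print('   in rack x,y mm',np.round(1000*np.array([np.cos(th)*d[0]+np.sin(th)*d[1],-np.sin(th)*d[0]+np.cos(th)*d[1]]),1),'rel yaw',round(y-th,3))
E
```

```text
yellow low [[293.0, 183.0], [352.0, 183.0]] up [[293.0, 135.0], [354.0, 135.0]] edge 0.0433 depth 0.0342 yaw 0.122 centre [0.5004 0.3257]
   in rack x,y mm [ 0.9 96.8] rel yaw 0.001
white low [[282.0, 262.0], [354.0, 264.0]] up [[296.0, 222.0], [354.0, 222.0]] edge 0.056 depth 0.0333 yaw 0.093 centre [0.5051 0.2634]
   in rack x,y mm [-1.9 34.3] rel yaw -0.028
red low [[298.0, 333.0], [351.0, 333.0]] up [[298.0, 286.0], [351.0, 286.0]] edge 0.0434 depth 0.0416 yaw 0.123 centre [0.5172 0.2034]
   in rack x,y mm [  2.8 -26.6] rel yaw 0.002
blue low [[296.0, 397.0], [344.0, 397.0]] up [[288.0, 355.0], [356.0, 355.0]] edge 0.0414 depth 0.0413 yaw 0.123 centre [0.521  0.1416]
   in rack x,y mm [ -0.9 -88.5] rel yaw 0.002
```

All four modules are within about 5 mm of their bay centres, upright, and the gripper is clear. Handing in.

```bash
python3 -c "
from plant import ctrl
print(ctrl.sign_off()); print(ctrl.get_state()['time'])"
```

```text
the job is handed in; nothing more can be done
None
the job is handed in; nothing more can be done
```

All four modules are in the test rack in reverse order, and I handed the job in just after 28.5 s of the 112 s allowed. From left to right as the robot sees it, the test rack now reads yellow, white, red, blue; the burn-in rack read blue, red, white, yellow.

- **Position:** In the last wrist view, each module was within 5 mm of its bay centre along the row and 3 mm across it; the limit is 15 mm. All four looked upright.
- **On the floor:** Each was lowered until the wrist force showed contact (4–6 N) at the height worked out for the bay floor. I did not measure this in the pictures.
- **Clearance:** The arm finished above the rack with the gripper open. The turquoise and orange look-alikes were not touched.
- **Disagreements:**
  - The white cap's outline in the final check merged with the rack edge: it came out 56 mm wide instead of 44 mm. Its reading of −1.9 mm across and +34.3 mm along is therefore less certain, but the picture shows it standing square in its bay.
  - All four modules read about 4 mm too far left along the row, which may be a shared camera offset.

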